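# Load the spice doser and nest its measuring cups

### The arm

A 6-joint arm with a two-finger parallel gripper is mounted at the origin on the work surface. World frame = base frame: x ahead of the robot, y to its left, z up, the work surface at z = 0. Lengths are in mm, angles in rad, forces in N, time in s.
With the tool pointing down it reaches from about 350 to 975 mm from the base axis. Payload 7.1 kg.
Tool frame: the origin (TCP) lies midway between the tips of the shut fingers; the grasp point (between the pads) lies 19 mm behind it (ctrl.grip_depth is the distance from the TCP to the grasp point, in mm); z points along the fingers, y is the line along which they close (so a half turn about z gives the same grasp; the last joint's range is limited). The gripper opens to 88 mm and grips with 3 to 60 N. Pads are 20 mm wide; open, the fingers measure 115 mm over their backs; the gripper's body (75 mm by 178 mm) begins 61 mm behind the grasp point.
Start: joints at [1.213, 0.423, 1.63, -0, 1.089, -0.019], TCP at [207.69, 589.465, 222.675] pointing down, gripper open.
Joint ranges: [-3, 3], [-0.9, 2.11], [0.09, 2.58], [-1.31, 4.45], [0.11, 2.69], [-2.54, 2.54]. Speed limits (rad/s): [2.39, 2.39, 3.01, 3.14, 3.14, 3.14].

### API

Orientations are given as a rotation vector (axis times angle).
In Python, from workcell import get_obs, vision, ctrl gives the robot as it stands.
- The arm moves only by the tool step_arm, never from a script. Its argument "plan" is a list of rows, each a list of 7 numbers: the opening, from -1 (shut) to 1 (fully open), then the shift along the tool's x, y, z as a fraction of full scale, then the turn, a rotation vector about the tool's x, y, z as a fraction of full scale. In form: [[fingers, dx, dy, dz, wx, wy, wz], ...]. A call has 1 to 20 rows; each row shifts and turns the commanded pose from where the row before left it, along the tool's axes as they then stand; what a row does not reach is not made up. Full scale, the value 1, is 50 mm for a shift and 0.12 rad for a turn. A row lasts 1/8 s, in which the tool goes at most 62.5 mm and 10.7 degrees, less where a joint would pass 70% of its speed; a pose out of reach is approached as far as the arm can. A call with a number of a shift or a turn outside -1 to 1 is refused whole. A call with a gripper value outside its range is refused whole. The fingers move at their own pace and stop on an object; the grip force is fixed at half the most. Time passes only in rows, so rows that do not move let the fingers close. It gives the time, the measured TCP pose, the force, the opening and the grip force at its end, in the units of the state.
- get_obs(): the state, without advancing time (a new reading comes with each control period).
- vision.get_image(name): name is "scene" or "side" or "wrist"; returns a dict with "pixels" (480x640x3 uint8, red, green, blue), "depth" (480x640 float32, mm along the optical axis (not along the pixel's ray), 0 where there is no reading), "fx", "fy", "cx", "cy" (pixels), "T" (4x4, takes a point from camera to world coordinates); the wrist camera has in their place "T_tool_cam" (4x4, takes a point from camera to tool coordinates, whose origin is the TCP and whose axes are the flange's). Camera axes: x right, y down, z forward; pixel columns grow to the right and rows downward; lengths in mm; the calibration is good to about 2 mm. The wrist camera is an equidistant fisheye: a pixel r from the principal point sees the ray r / f radians off the axis. A picture is of the moment at which its call begins: read the wrist's pose just before it.
- ctrl.close_job(): hands the job in; it is judged then, once.
The state is a dict: "t": time; "qpos": joint angles; "qvel": joint speeds; "joint_torque": joint torques, N m; "ee_pos": TCP position; "orientation": TCP orientation; "ft_force": force on the tool from outside, world axes, zero at the start; "moment": the same for the moment, N m; "width": finger opening in mm; "grasp_force": force on a finger pad.
Only numpy, scipy, OpenCV 4.12 (cv2) and the standard library are available. Lean on these libraries where they do the work, as an engineer would, in place of code of your own. Each camera call takes 0.05 s, during which the arm holds its last target. There are 200 camera calls.

### The job

Get the spice doser on the pantry counter ready: swing its clamp wide open, stand every spice cartridge that is there upright in the well marked with its own colour, then swing the clamp fully shut so that it drives them all the way home. Its copper measuring cups belong on the round cork mat: stand the large cup on the middle of the mat and nest the others that are there in it in size order, upright, each standing on the floor of the next larger one. Leave the other kitchen things on the counter where they are.

Things in the scene. Friction and masses are not known exactly. Their poses are not given: they have to be found in the camera images.
- station: Spice doser, fixed: dark steel base 150 x 236 x 7 mm with a grey block (66 x 198 mm, its top 45 mm above the counter) that has three round wells in a row along its y axis, 66 mm apart, and two hinge posts behind, their tops 93 mm high. Origin: underside, below the middle well; its x points away from the robot (towards the hinge), z up; yaw varies by up to 0.2.
- well_red (a point): Centre of the mouth of the red well (45 mm up), marked by a red bar before and behind it. Hole 40 mm across, 3 mm chamfer. 22 mm down is a spring floor that gives up to 9 mm (1.0 N to start, 1.9 N at the bottom): a cartridge set in stands 44 mm out of the block; the shut clamp drives it 8 mm deeper. Axes as those of the station.
- well_yellow (a point): Centre of the mouth of the yellow well (45 mm up), marked by a yellow bar before and behind it. Hole 40 mm across, 3 mm chamfer. 22 mm down is a spring floor that gives up to 9 mm (1.0 N to start, 1.9 N at the bottom): a cartridge set in stands 44 mm out of the block; the shut clamp drives it 8 mm deeper. Axes as those of the station.
- well_green (a point): Centre of the mouth of the green well (45 mm up), marked by a green bar before and behind it. Hole 40 mm across, 3 mm chamfer. 22 mm down is a spring floor that gives up to 9 mm (1.0 N to start, 1.9 N at the bottom): a cartridge set in stands 44 mm out of the block; the shut clamp drives it 8 mm deeper. Axes as those of the station.
- clamp (a joint): Angle of the aluminium clamp frame: 0 = shut, level over the wells, 1.57 = upright, 1.9 = stop; wide open means above 1.3. Opening lifts the handle up and over, away from the robot. The hinge is stiff (0.4 N m, about 3 N at the handle, up to 6 N more with cartridges under it) and stays where it is left. Starts between 0 and 0.25.
- clamp_hinge (a point): Middle of the clamp's hinge line (along the station's y, behind the wells): station frame (66, 0, 81) mm. The clamp: two side arms 8 mm wide, centred 97.5 mm to either side, and between them a press bar 26 mm wide, 9 mm thick, 66 mm from the hinge, its underside 81 mm up when shut. Axes as those of the station.
- clamp_handle (a point): Middle of the clamp's handle, a brown round bar 14 mm thick, 187 mm long along the station's y, 135 mm from the hinge line and 6 mm above it in the clamp's frame: shut, at station (-69, 0, 87) mm. About 50 mm free between it and the press bar. It can be pinched from above and followed round the hinge with the tool kept pointing down: the bar turns in the fingers.
- cart_red: Red spice cartridge, an upright round jar 36 mm across and 66 mm high, red below with a black band near the top and a red bevelled top, 50 to 90 g, weighted foot. Origin: centre of the underside; z is its axis, up. May be absent.
- cart_yellow: Yellow spice cartridge, an upright round jar 36 mm across and 66 mm high, yellow below with a black band near the top and a yellow bevelled top, 50 to 90 g, weighted foot. Origin: centre of the underside; z is its axis, up. May be absent.
- cart_green: Green spice cartridge, an upright round jar 36 mm across and 66 mm high, green below with a black band near the top and a green bevelled top, 50 to 90 g, weighted foot. Origin: centre of the underside; z is its axis, up. May be absent.
- cup_large: Large copper cup, round, open at the top: 69 mm across the rim, 62 mm at the foot, 48 mm high; wall 3 mm, floor 4 mm thick; about 90 g. Origin: centre of the underside, z up.
- cup_medium: Medium copper cup: 54 mm across the rim, 46 mm at the foot, 72 mm high; wall 3 mm, floor 4 mm thick; about 80 g. Standing in the large cup its rim is 28 mm higher than the large one's. Origin: centre of the underside, z up. May be absent (then the small cup goes straight into the large one).
- cup_small: Small copper cup, narrow and tall: 36 mm across the rim, 32 mm at the foot, 96 mm high; wall 3 mm, floor 4 mm thick; about 70 g. Standing in the medium cup its rim is 28 mm higher than the medium one's. Origin: centre of the underside, z up. May be absent.
- mat: Round cork mat, fixed, 100 mm across and 4 mm thick. Origin: centre of its underside.
- spice_jar: Bystander: small jar with a black cap, 44 mm across, 65 mm high. Origin: centre of the underside.
- salt_jar: Bystander: small clear jar with a white cap, 48 mm across, 60 mm high. Origin: centre of the underside.
- tin: Bystander: tin can, 66 mm across, 75 mm high. Origin: centre of the underside.
- ramekin: Bystander: white bowl, 80 mm across, 40 mm high. Origin: centre of the underside.
- spoon: Bystander: wooden spoon, 200 mm long, lying near the robot's right. Origin: underside, within its length.

How it is judged (in metres and radians):
On the way, in this order (a step that is already met when the one before it is completed fails the run):
1. the clamp is swung wide open (value of joint clamp above 1.3 rad), for 0.2 s.
2. every cartridge stands in the well of its colour, with the clamp still open (horizontal distance between cart_red and well_red below 0.006 m and z of cart_red in the frame of well_red below -0.015 m and angle between each of cart_red, cart_yellow, cart_green's own z axis and vertical below 0.15 rad and horizontal distance between cart_yellow and well_yellow below 0.006 m and z of cart_yellow in the frame of well_yellow below -0.015 m and horizontal distance between cart_green and well_green below 0.006 m and z of cart_green in the frame of well_green below -0.015 m and value of joint clamp above 0.8 rad), for 0.2 s.
3. the clamp is shut and has driven the cartridges home (value of joint clamp below 0.045 rad and horizontal distance between cart_red and well_red below 0.006 m and z of cart_red in the frame of well_red below -0.0265 m and angle between each of cart_red, cart_yellow, cart_green's own z axis and vertical below 0.15 rad and horizontal distance between cart_yellow and well_yellow below 0.006 m and z of cart_yellow in the frame of well_yellow below -0.0265 m and horizontal distance between cart_green and well_green below 0.006 m and z of cart_green in the frame of well_green below -0.0265 m), for 0.2 s.
At the end, for the whole second after the job is handed in: Clamp below 0.045 rad; cartridges upright, within 6 mm of their wells' centres, undersides 26.5 mm or more below the mouths; large cup on the mat within 20 mm of its centre; medium on its floor, small on the floor of the next larger one present, upright; all at rest (all of step 3 and horizontal distance between cup_large and mat below 0.02 m and height (world z) of cup_large below 0.007 m and horizontal distance between cup_medium and cup_large below 0.012 m and z of cup_medium in the frame of cup_large between 0.001 and 0.007 m and horizontal distance between cup_small and cup_medium below 0.012 m and z of cup_small in the frame of cup_medium between 0.001 and 0.007 m and horizontal distance between cup_small and cup_large below 0.018 m and z of cup_small in the frame of cup_large below 0.013 m and angle between cup_large's own z axis and vertical below 0.15 rad and angle between each of cup_medium, cup_small's own z axis and vertical below 0.3 rad and linear speed of each of cart_red, cart_yellow, cup_large, cart_green, cup_medium, cup_small below 0.02 m/s); the robot touches nothing.
It fails at once if a bystander (jar, tin, ramekin, spoon) is pushed more than 5 cm away (distance of any of spice_jar, salt_jar, tin, ramekin, spoon from where it was at the start of the episode above 0.05 m).
It fails at once if a bystander is knocked over (angle between any of spice_jar, salt_jar, tin, ramekin's own z axis and vertical above 0.7 rad).
Of cart_red, cart_yellow, cart_green only 2 to 3 are there at a start; the rules pass over those that are not, and their reading is None.
Of cup_medium, cup_small only 1 to 2 are there at a start; the rules pass over those that are not, and their reading is None.
At some moment in a run one of cart_red, cart_yellow, cart_green, cup_large may be knocked a few centimetres aside while the robot is not near it.
It also fails if it takes over 210 s, if anything falls off the work surface, if the arm or the gripper's body presses on something with over 40 N, if the wrist force passes 120 N, or if a joint passes its speed limit or range.

## Working session

There is one attempt and no reset: what is moved stays moved. The work goes in short steps, Python scripts to look and compute and a tool call to move; the robot and the scene stay as the last step left them, time stands still between calls to the robot, and variables do not carry over. Pictures are saved under pics/ and viewed, at most 14 in all, crops included, and the job is handed in when it is done.

Besides the shell and the picture viewer there is one more tool, called after "Emit:" by a JSON object that holds its "op" and its "data", one argument or row to a line. step_arm: Moves the arm, as the interface text tells. Its arguments: {"type":"object","properties":{"plan":{"type":"array","items":{"type":"array","items":{"type":"number","minimum":-1,"maximum":1}}}},"required":["plan"]}

```bash
mkdir -p pics; ls; cat > h.py <<'E'
import numpy as np, cv2
from workcell import get_obs, vision, ctrl
from scipy.spatial.transform import Rotation as R
def look(name,fn=None):
    o=get_obs(); im=vision.get_image(name)
    if fn: cv2.imwrite('pics/'+fn,im['pixels'][:,:,::-1])
    np.savez('last_%s.npz'%name,**{k:v for k,v in im.items()},ee=o['ee_pos'],ori=o['orientation'])
    return o,im
def cloud(im):
    d=im['depth']; v,u=np.mgrid[:480,:640]
    P=np.stack([(u-im['cx'])/im['fx']*d,(v-im['cy'])/im['fy']*d,d,np.ones_like(d)],-1)
    W=P@np.array(im['T']).T
    W=W[...,:3]; W[d==0]=np.nan
    return W
def st():
    o=get_obs(); print({k:np.round(o[k],3).tolist() for k in ('t','ee_pos','orientation','ft_force','width','grasp_force','qpos')})
E
python3 - <<'E'
from h import *
st()
for n in('scene','side','wrist'):
    o,im=look(n,n+'0.png')
    print(n,[im[k] for k in('fx','fy','cx','cy')],np.round(im.get('T',im.get('T_tool_cam')),3).tolist())
E
```

```text
pics
{'t': 0.0, 'ee_pos': [207.492, 588.952, 221.891], 'orientation': [-0.53, -3.096, 0.002], 'ft_force': [0.346, -0.401, 0.008], 'width': 87.922, 'grasp_force': 0.0, 'qpos': [1.213, 0.424, 1.631, 0.0, 1.089, -0.019]}
scene [469.60246782644253, 469.60246782644253, 324.25569780197634, 230.7546176467594] [[0.769, 0.424, -0.478, 1032.76], [0.639, -0.492, 0.591, -650.371], [0.015, -0.76, -0.649, 780.896], [0.0, 0.0, 0.0, 1.0]]
side [559.9469938444552, 559.9469938444552, 318.01671628298163, 234.97448673922008] [[0.976, -0.129, 0.176, 252.373], [-0.218, -0.612, 0.76, -1147.912], [0.01, -0.78, -0.626, 1021.184], [0.0, 0.0, 0.0, 1.0]]
wrist [371.64829954431775, 371.64829954431775, 321.26924766380995, 242.47633381605036] [[-0.001, -0.966, -0.26, 70.024], [1.0, -0.0, -0.001, -1.267], [0.001, -0.26, 0.966, -162.075], [0.0, 0.0, 0.0, 1.0]]
```

View pics/scene0.png

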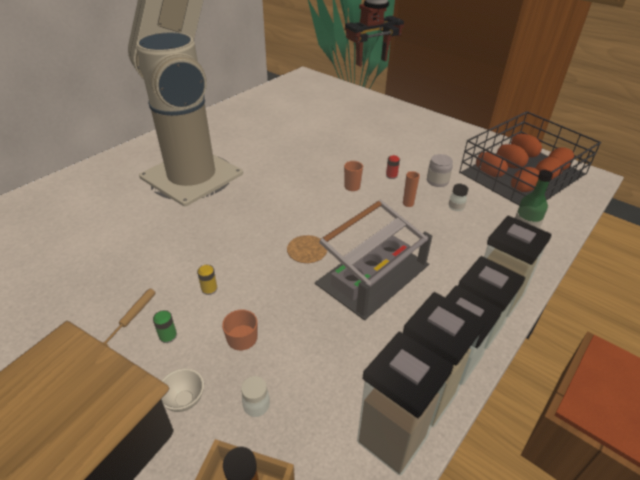

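View pics/side0.png

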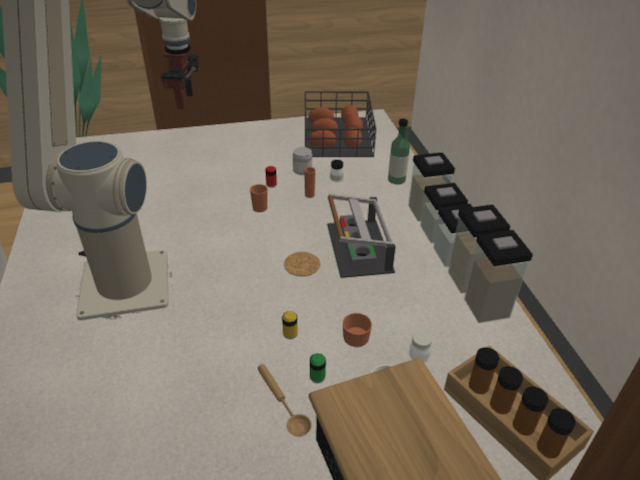

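Scene: all three cartridges, all three cups, mat and station are visible. Scene pixels: red (393,167), yellow (207,279), green (165,326), large cup (240,330), medium (353,176), small (411,189), mat (307,249).

```bash
cat >> h.py <<'E'
from scipy.optimize import least_squares
def fit(Ws,seed,prof,zr,rad=60):
    """prof: (r0,r1,h) cone radius at foot/rim; fits axis xy from side surface points"""
    r0,r1,h=prof; P=np.concatenate([W.reshape(-1,3) for W in Ws]); P=P[np.isfinite(P[:,0])]
    c=np.array(seed[:2],float)
    for it in range(4):
        D=np.hypot(*(P[:,:2]-c).T); rr=r0+(r1-r0)*P[:,2]/h
        Q=P[(P[:,2]>zr[0])&(P[:,2]<zr[1])&(abs(D-rr)<[40,20,8,6][it])]
        if len(Q)<8: return c,len(Q),0
        rq=r0+(r1-r0)*Q[:,2]/h
        s=least_squares(lambda p:np.hypot(*(Q[:,:2]-p).T)-rq,c,loss='soft_l1',f_scale=2); c=s.x
    return c,len(Q),np.sqrt(np.mean((np.hypot(*(Q[:,:2]-c).T)-rq)**2))
PR={'cart':((18,18,66),(8,55)),'large':((31,34.5,48),(8,47)),'medium':((23,27,72),(8,70)),'small':((16,18,96),(8,94))}
E
python3 - <<'E'
from h import *
D={n:np.load('last_%s.npz'%n) for n in('scene','side')}
W={n:cloud(D[n]) for n in D}
s={'red':('cart',(393,167),(271,177)),'yel':('cart',(207,279),(290,325)),'grn':('cart',(165,326),(317,368)),'large':('large',(240,332),(357,332)),'medium':('medium',(353,178),(259,199)),'small':('small',(411,189),(310,183))}
for k,(t,a,b) in s.items():
    pa=W['scene'][a[1],a[0]];pb=W['side'][b[1],b[0]]
    print(k,pa.round(),pb.round())
    for ws in(['scene'],['side'],['scene','side']):
        print('   ',ws,fit([W[w] for w in ws],(pa+pb)/2,*PR[t]))
for n,pts in {'scene':{'mat':(307,249),'hanL':(324,239),'hanR':(379,206),'salt':(256,395),'ram':(182,390)},'side':{'mat':(302,264),'hanT':(333,198),'hanB':(345,240),'salt':(421,346)}}.items():
    for k,p in pts.items(): print(n,k,W[n][p[1],p[0]].round())
# crops
im=D['scene']['pixels'][180:330,260:460,::-1]; a=cv2.resize(im,(800,600),interpolation=cv2.INTER_CUBIC); cv2.imwrite('pics/c1.png',a)
im=D['side']['pixels'][170:290,300:460,::-1]; a=cv2.resize(im,(800,600),interpolation=cv2.INTER_CUBIC); cv2.imwrite('pics/c2.png',a)
E
```

```text
red [455. 374.  39.] [447. 376.  33.]
    ['scene'] (array([447.09266469, 385.70411648]), 170, np.float64(1.805186639529635))
    ['side'] (array([449.15165361, 386.36295333]), 128, np.float64(2.530744465267954))
    ['scene', 'side'] (array([447.74426633, 386.02227501]), 297, np.float64(2.198451035183131))
yel [ 405. -269.   48.] [ 391. -273.   43.]
    ['scene'] (array([ 391.84478787, -260.21274053]), 256, np.float64(1.1002651532057446))
    ['side'] (array([ 392.88209686, -259.46334229]), 205, np.float64(1.6839007768656893))
    ['scene', 'side'] (array([ 392.25126523, -259.7557715 ]), 461, np.float64(1.441993571048721))
grn [ 444. -403.   52.] [ 424. -414.   53.]
    ['scene'] (array([ 428.22057885, -396.52528164]), 302, np.float64(0.8570435187458124))
    ['side'] (array([ 429.76615712, -395.79267985]), 217, np.float64(1.2848768831520199))
    ['scene', 'side'] (array([ 428.71215321, -396.0272997 ]), 519, np.float64(1.1918971350162182))
large [ 533. -298.    4.] [ 549. -294.    6.]
    ['scene'] (array([ 545.3718842, -303.8821631]), 799, np.float64(2.029019434038544))
    ['side
[... 357 characters left out ...]
), 344, np.float64(2.49109016988805))
    ['scene', 'side'] (array([393.54346883, 263.58886388]), 769, np.float64(2.410456041356638))
small [565. 290.  57.] [555. 278.  59.]
    ['scene'] (array([569.80123723, 273.32811087]), 239, np.float64(3.045838624227714))
    ['side'] (array([559.74495725, 301.5134418 ]), 268, np.float64(2.4776043020378187))
    ['scene', 'side'] (array([558.66063266, 301.42253699]), 638, np.float64(2.3007530916357934))
scene mat [472. -23.   4.]
scene hanL [567. -76. 126.]
scene hanR [582. 107. 115.]
scene salt [ 687. -395.   63.]
scene ram [ 553. -456.   10.]
side mat [469. -26.   3.]
side hanT [582.  94. 124.]
side hanB [571. -81. 115.]
side salt [ 662. -406.   56.]
```

View pics/c1.png

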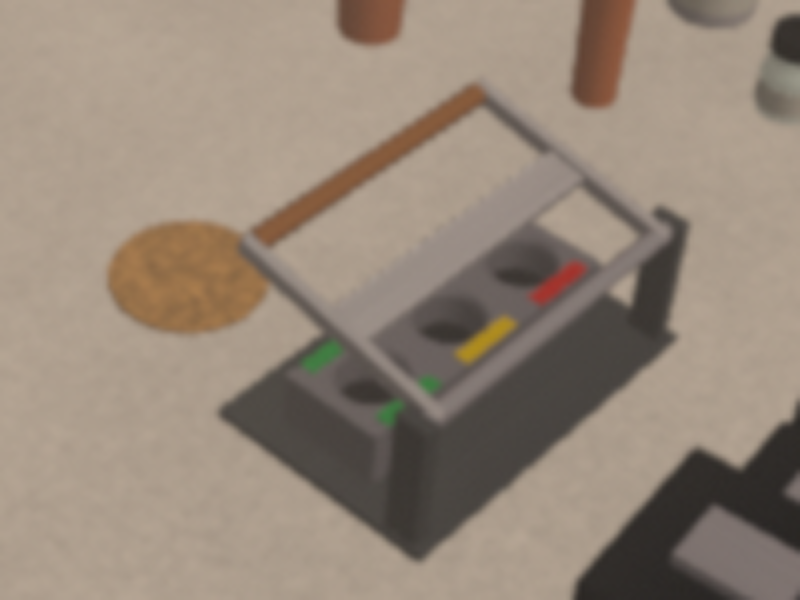

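View pics/c2.png

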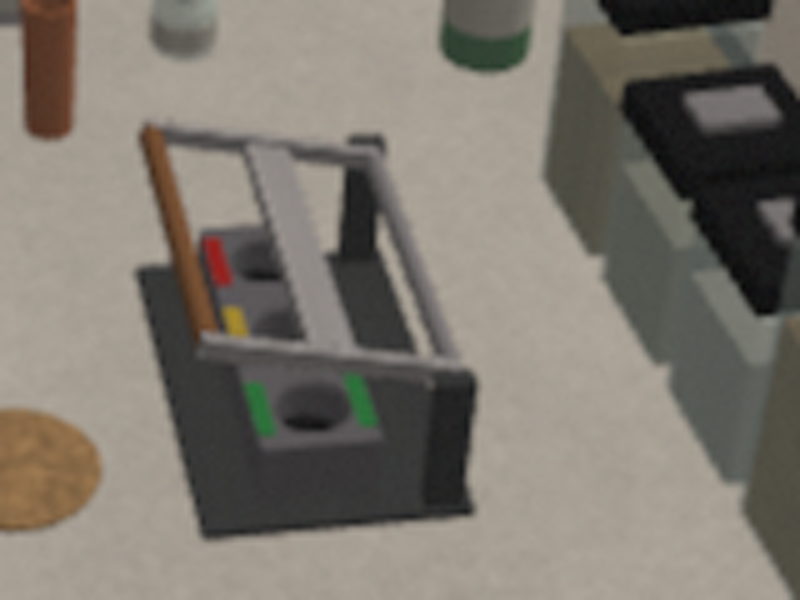

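```bash
cat >> h.py <<'E'
def ray(im,u,v,z):
    T=np.array(im['T']); d=T[:3,:3]@[(u-im['cx'])/im['fx'],(v-im['cy'])/im['fy'],1]; o=T[:3,3]
    return (o+d*(z-o[2])/d[2])[:2]
def proj(im,P):
    T=np.linalg.inv(np.array(im['T'])); q=T[:3,:3]@P+T[:3,3]; return np.array([im['cx']+im['fx']*q[0]/q[2],im['cy']+im['fy']*q[1]/q[2]])
E
python3 - <<'E'
from h import *
D={n:np.load('last_%s.npz'%n) for n in('scene','side')}
f=lambda l,n,s,o,z:[print(n,k,ray(D[n],o[0]+u/s,o[1]+v/s,z).round(1)) for k,(u,v) in l.items()]
f({'f+':(137,268),'f-':(205,538),'b-':(473,513)},'side',5,(300,170),7)
f({'f-':(220,411),'b-':(418,560),'b+':(677,338)},'scene',4,(260,180),7)
f({'redF':(217,262),'grnF':(259,410),'grnB':(363,400)},'side',5,(300,170),45)
f({'redB':(558,283),'yelB':(486,340),'grnF':(322,357),'blk-':(383,435)},'scene',4,(260,180),45)
f({'post-':(455,372),'post+':(366,138)},'side',5,(300,170),93)
f({'mat':(189,276)},'scene',4,(260,180),4)
f({'matL':(302*5-1500,264*5-850)},'side',5,(300,170),4)
for n in D:
    W=cloud(D[n]); p=D[n]['pixels'].astype(int); 
    m=(p[...,0]-p[...,2]>35)&(W[...,2]>85)&(abs(W[...,0]-580)<60)&(abs(W[...,1])<140)
    Q=W[m]; print(n,len(Q)); 
    c=np.median(Q,0); u,s,v=np.linalg.svd(Q-Q.mean(0)); print(Q.mean(0),v[0],((Q-Q.mean(0))@v[0]).min(),((Q-Q.mean(0))@v[0]).max())
o=get_obs();W=None
w=vision.get_image('scene');W=cloud(w);print('small')
Q=W[(abs(W[...,0]-570)<60)&(abs(W[...,1]-295)<50)&(W[...,2]>60)]
print(Q.min(0),Q.max(0),Q.mean(0),len(Q)); D2=D['side'];W=cloud(D2);Q=W[(abs(W[...,0]-570)<60)&(abs(W[...,1]-295)<50)&(W[...,2]>60)];print(Q.min(0),Q.max(0),Q.mean(0))
for n,l in{'scene':(411,176),'side':(310,170)}.items(): print(n,ray(D[n],*l,96))
E
```

```text
side f+ [577.1 131. ]
side f- [ 558.2 -104.4]
side b- [ 703.6 -115.2]
scene f- [561.9 -97.9]
scene b- [ 708.7 -111.1]
scene b+ [727.9 121.2]
side redF [611.2  79.2]
side grnF [600.2 -52.2]
side grnB [657.5 -55.7]
scene redB [667.6  78.1]
scene yelB [662.5  12.3]
scene grnF [601.3 -57.7]
scene blk- [661.6 -82.2]
side post- [691.  -97.7]
side post+ [707.9 115.5]
scene mat [472.8 -23. ]
side matL [468.6 -26.8]
scene 425
[572.71614385  14.31062404 122.57137061] [-0.07931862 -0.99684614  0.00251715] -99.51588862112644 95.5618990545447
side 185
[568.7198757   13.33213109 122.96180033] [-0.07119757 -0.99746143 -0.00126555] -97.14360347130142 90.82422754172589
small
[540.8837917  279.42769353  60.18810168] [576.58699462 320.44262035  98.50456893] [560.73070601 295.82489376  82.19444863] 231
[542.48647153 276.21908268  60.41458907] [576.55540488 325.75982576  99.03448146] [559.04992911 295.83826734  81.4933001 ]
scene [559.20070197 290.42111663]
side [558.61716422 293.88368998]
```

```bash
cat >> h.py <<'E'
YAW=-0.079; SO=np.array([634.3,12.3])
def stw(x,y,z=0): c,s=np.cos(YAW),np.sin(YAW); return np.array([SO[0]+c*x-s*y,SO[1]+s*x+c*y,z])
def rel(tgt,yang,pos=None):
    """turn wz (units) and the shift in tool axes (units of 50 mm) after the turn; yang = world angle of tool y"""
    o=get_obs(); M=R.from_rotvec(o['orientation']).as_matrix(); p=o['ee_pos'] if pos is None else pos
    y=np.array([np.cos(yang),np.sin(yang),0]); z=np.array([0,0,-1.]); G=np.stack([np.cross(y,z),y,z],1)
    w=R.from_matrix(M.T@G).as_rotvec(); d=G.T@(np.array(tgt)-p)
    print('turn',(w/.12).round(2),'shift mm',d.round(1),'units',(d/50).round(3))
E
python3 - <<'E'
from h import *
h=stw(66,0,81); 
for th in(0.233,): 
    a=th+.0444; p=h+135.1*np.array([-np.cos(a)*np.cos(YAW),-np.cos(a)*np.sin(YAW),np.sin(a)]); print(p)
rel([p[0],p[1],200],YAW)
E
```

```text
[570.56418269  17.34563053 117.99794197]
turn [-1.000e-02  0.000e+00  1.092e+01] shift mm [-541.4  407.    22.2] units [-10.828   8.14    0.444]
```

Emit:
{"op": "step_arm", "data": {
  "plan": [
    [0,0,0,0,0,0,0.993],
    [0,0,0,0,0,0,0.993],
    [0,0,0,0,0,0,0.993],
    [0,0,0,0,0,0,0.993],
    [0,0,0,0,0,0,0.993],
    [0,0,0,0,0,0,0.993],
    [0,0,0,0,0,0,0.993],
    [0,0,0,0,0,0,0.993],
    [0,0,0,0,0,0,0.993],
    [0,0,0,0,0,0,0.993],
    [0,0,0,0,0,0,0.993]
  ]
}}

```text
t: 1.58
ee_pos: [207.6, 589.3, 222.4]
orientation: [2.311, 2.127, -0.001]
ft_force: [-0.1, 0.7, 0.0]
width: 44.0
grasp_force: 0.0
```

Emit:
{"op": "step_arm", "data": {
  "plan": [
    [0,-0.677,0.509,0.028,0,0,0],
    [0,-0.677,0.509,0.028,0,0,0],
    [0,-0.677,0.509,0.028,0,0,0],
    [0,-0.677,0.509,0.028,0,0,0],
    [0,-0.677,0.509,0.028,0,0,0],
    [0,-0.677,0.509,0.028,0,0,0],
    [0,-0.677,0.509,0.028,0,0,0],
    [0,-0.677,0.509,0.028,0,0,0],
    [0,-0.677,0.509,0.028,0,0,0],
    [0,-0.677,0.509,0.028,0,0,0],
    [0,-0.677,0.509,0.028,0,0,0],
    [0,-0.677,0.509,0.028,0,0,0],
    [0,-0.677,0.509,0.028,0,0,0],
    [0,-0.677,0.509,0.028,0,0,0],
    [0,-0.677,0.509,0.028,0,0,0],
    [0,-0.677,0.509,0.028,0,0,0],
    [0,0,0,0,0,0,0],
    [0,0,0,0,0,0,0]
  ]
}}

```text
t: 3.82
ee_pos: [570.4, 17.8, 199.9]
orientation: [-2.307, -2.131, 0.001]
ft_force: [-0.2, -0.1, -0.5]
width: 44.2
grasp_force: 0.0
```

```bash
python3 - <<'E'
from h import *
st(); rel([570.5,17.3,103],YAW); look('wrist','w1.png')
E
```

```text
{'t': 3.825, 'ee_pos': [570.359, 17.776, 199.95], 'orientation': [-2.307, -2.131, 0.001], 'ft_force': [-0.177, -0.056, -0.454], 'width': 44.224, 'grasp_force': 0.0, 'qpos': [0.01, 0.372, 1.77, 0.0, 1.001, 0.089]}
turn [-0.01 -0.   -0.  ] shift mm [-0.5  0.2 96.9] units [-0.009  0.004  1.939]
```

View pics/w1.png

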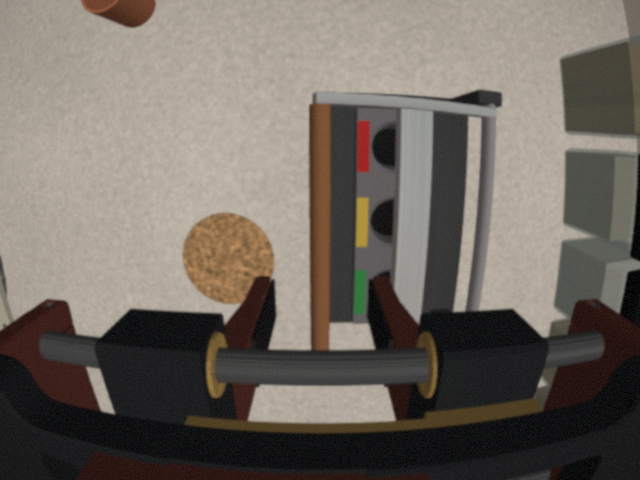

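```bash
python3 - <<'E'
from h import *
W=cloud(np.load('last_scene.npz')); Q=W[(W[...,2]>120)&(W[...,0]>740)&(W[...,0]<1000)&(abs(W[...,1])<350)]
for y in range(-300,300,50):
    q=Q[abs(Q[:,1]-y)<25]
    if len(q): print(y,q[:,0].min().round(),q[:,2].max().round())
a=np.linspace(.277,1.677,21); p=135.1*np.stack([-np.cos(a),np.sin(a)],1); d=np.diff(p,axis=0)/50
print([[round(x,3),round(-z,3)] for x,z in d])
E
```

```text
-300 843.0 222.0
-250 843.0 221.0
-200 844.0 222.0
-150 844.0 221.0
-100 928.0 145.0
-50 844.0 152.0
0 843.0 151.0
50 844.0 152.0
100 844.0 190.0
150 844.0 191.0
200 844.0 184.0
[[np.float64(0.058), np.float64(-0.18)], [np.float64(0.07), np.float64(-0.175)], [np.float64(0.083), np.float64(-0.17)], [np.float64(0.094), np.float64(-0.164)], [np.float64(0.106), np.float64(-0.157)], [np.float64(0.116), np.float64(-0.149)], [np.float64(0.126), np.float64(-0.141)], [np.float64(0.136), np.float64(-0.131)], [np.float64(0.145), np.float64(-0.122)], [np.float64(0.153), np.float64(-0.111)], [np.float64(0.16), np.float64(-0.1)], [np.float64(0.167), np.float64(-0.089)], [np.float64(0.173), np.float64(-0.077)], [np.float64(0.178), np.float64(-0.065)], [np.float64(0.182), np.float64(-0.052)], [np.float64(0.185), np.float64(-0.039)], [np.float64(0.187), np.float64(-0.026)], [np.float64(0.189), np.float64(-0.013)], [np.float64(0.189), np.float64(0.0)], [np.float64(0.189), np.float64(0.013)]]
```

Emit:
{"op": "step_arm", "data": {
  "plan": [
    [0,-0.01,0,0.5,0,0,0],
    [0,0,0,0.5,0,0,0],
    [0,0,0,0.5,0,0,0],
    [0,0,0,0.44,0,0,0],
    [0,0,0,0.02,0,0,0],
    [-1,0,0,0,0,0,0],
    [-1,0,0,0,0,0,0],
    [-1,0,0,0,0,0,0],
    [-1,0,0,0,0,0,0],
    [-1,0,0,0,0,0,0]
  ]
}}

```text
t: 5.12
ee_pos: [568.8, 17.3, 102.2]
orientation: [-2.305, -2.13, 0.004]
ft_force: [-6.6, 2.2, 2.9]
width: 13.4
grasp_force: 30.0
```

Emit:
{"op": "step_arm", "data": {
  "plan": [
    [-1,0,0.058,-0.18,0,0,0],
    [-1,0,0.07,-0.175,0,0,0],
    [-1,0,0.083,-0.17,0,0,0],
    [-1,0,0.094,-0.164,0,0,0],
    [-1,0,0.106,-0.157,0,0,0],
    [-1,0,0.116,-0.149,0,0,0],
    [-1,0,0.126,-0.141,0,0,0],
    [-1,0,0.136,-0.131,0,0,0],
    [-1,0,0.145,-0.122,0,0,0],
    [-1,0,0.153,-0.111,0,0,0],
    [-1,0,0.16,-0.1,0,0,0],
    [-1,0,0.167,-0.089,0,0,0],
    [-1,0,0.173,-0.077,0,0,0],
    [-1,0,0.178,-0.065,0,0,0],
    [-1,0,0.182,-0.052,0,0,0],
    [-1,0,0.185,-0.039,0,0,0],
    [-1,0,0.187,-0.026,0,0,0],
    [-1,0,0.189,-0.013,0,0,0],
    [-1,0,0.189,0,0,0,0],
    [-1,0,0.189,0.013,0,0,0]
  ]
}}

```text
t: 7.62
ee_pos: [714.7, 5.2, 201.2]
orientation: [-2.307, -2.132, 0.001]
ft_force: [-5.2, -0.5, 4.3]
width: 13.4
grasp_force: 30.0
```

Emit:
{"op": "step_arm", "data": {
  "plan": [
    [0,0,0,0,0,0,0],
    [0,0,0,0,0,0,0],
    [0,0,0,0,0,0,0],
    [0,0,0,-0.5,0,0,0],
    [0,0,0,-0.7,0,0,0],
    [0,0,0,-0.8,0,0,0],
    [0,0,-0.8,0,0,0,-1],
    [0,0,-0.8,0,0,0,-1],
    [0,0,-0.8,0,0,0,-1],
    [0,0,0,0,0,0,-1],
    [0,0,0,0,0,0,-1],
    [0,0,0,0,0,0,-1],
    [0,0,0,0,0,0,-1],
    [0,0,0,0,0,0,-1],
    [0,0,0,0,0,0,-1],
    [0,0,0,0,0,0,-1],
    [0,0,0,0,0,0,-1],
    [0,0,0,0,0,0,-1],
    [0,0,0,0,0,0,-1],
    [0,0,0,0,0,0,0]
  ]
}}

```text
t: 10.12
ee_pos: [595.4, 0.8, 299.8]
orientation: [0.142, 3.138, -0.0]
ft_force: [-0.0, 0.5, 0.2]
width: 43.4
grasp_force: 0.0
```

```bash
python3 - <<'E'
from h import *
st()
I={n:look(n)[1] for n in('scene','side')}
for n in I:
    im=I[n]['pixels'][:,:,::-1]
    c=proj(I[n],stw(0,0,45)).round().astype(int); print(n,c)
    a=cv2.resize(im[c[1]-60:c[1]+60,c[0]-80:c[0]+80],(800,600),interpolation=cv2.INTER_CUBIC)
    for k in(-66,0,66):
        q=np.array([proj(I[n],stw(20*np.cos(t),k+20*np.sin(t),45)) for t in np.linspace(0,6.28,24)])
        q=((q-c+[80,60]+.5)*5-.5)
        cv2.polylines(a,[q.round().astype(np.int32)],True,(255,0,255),1)
    cv2.imwrite('pics/o_%s.png'%n,a)
E
cd pics; python3 -c "
import cv2,numpy as np
a=cv2.imread('o_scene.png');b=cv2.imread('o_side.png');c=np.vstack([a[100:500],b[100:500]]);cv2.imwrite('o.png',cv2.resize(c,(600,600)))"
```

```text
{'t': 10.125, 'ee_pos': [595.403, 0.796, 299.767], 'orientation': [0.142, 3.138, -0.0], 'ft_force': [-0.012, 0.508, 0.162], 'width': 43.428, 'grasp_force': 0.0, 'qpos': [-0.019, 0.301, 1.623, -0.0, 1.217, -1.499]}
scene [371 259]
side [357 236]
```

View pics/o.png

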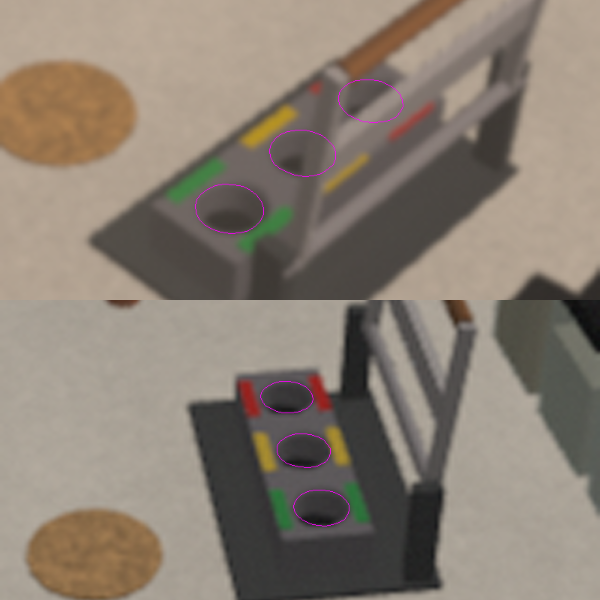

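```bash
cat > objs.py <<'E'
from h import *
import sys
def objs(seeds,fresh=True):
    if fresh: W=[cloud(look(n)[1]) for n in('scene','side')]
    else: W=[cloud(np.load('last_%s.npz'%n)) for n in('scene','side')]
    r={}
    for k,s in seeds.items():
        t='cart' if k in('red','yel','grn') else k
        f=fit(W,s,*PR[t]); print(k,f[0].round(1),f[1],round(float(f[2]),2)); r[k]=f[0]
    return r
S=dict(red=(448,386),yel=(392,-260),grn=(429,-396),large=(545,-304),medium=(393.5,263.5),small=(559,292))
YA=YAW+np.pi/2
E
python3 - <<'E'
from objs import *
r=objs(S,False); rel([*r['red'],120],YA); 
W=[cloud(np.load('last_%s.npz'%n)) for n in('scene','side')]
for s in((559,292),(559,296),(556,285)): print(fit(W,s,(16,18,96),(60,94)))
E
```

```text
red [447.7 386. ] 297 2.32
yel [ 392.3 -259.6] 454 1.36
grn [ 428.7 -396.1] 520 1.12
large [ 545.1 -303.8] 1395 2.16
medium [393.2 263.9] 729 2.34
small [558.5 301.3] 638 2.18
turn [ 0.    0.   -0.11] shift mm [177.7 372.4 179.8] units [3.553 7.448 3.595]
(array([558.71305661, 300.96594042]), 313, np.float64(2.3076412423156727))
(array([558.71305661, 300.96594042]), 313, np.float64(2.307641242316467))
(array([558.71305661, 300.96594042]), 313, np.float64(2.3076412423182973))
```

Emit:
{"op": "step_arm", "data": {
  "plan": [
    [0.4,0.355,0.745,0.3,0,0,-0.11],
    [0.4,0.355,0.745,0.3,0,0,0],
    [0.4,0.355,0.745,0.3,0,0,0],
    [0.4,0.355,0.745,0.3,0,0,0],
    [0.4,0.355,0.745,0.3,0,0,0],
    [0.4,0.355,0.745,0.3,0,0,0],
    [0.4,0.355,0.745,0.3,0,0,0],
    [0.4,0.355,0.745,0.3,0,0,0],
    [0.4,0.355,0.745,0.3,0,0,0],
    [0.4,0.355,0.745,0.3,0,0,0],
    [0.4,0,0,0.3,0,0,0],
    [0.4,0,0,0.3,0,0,0],
    [0.4,0,0,0,0,0,0]
  ]
}}

```text
t: 11.85
ee_pos: [447.1, 384.3, 118.4]
orientation: [-0.122, -3.137, 0.003]
ft_force: [0.6, -0.5, 0.6]
width: 61.3
grasp_force: 0.0
```

```bash
cat >> h.py <<'E'
def wproj(im,ee,ori,P):
    """world point -> wrist pixel"""
    M=R.from_rotvec(ori).as_matrix(); q=M.T@(np.array(P)-ee); T=np.linalg.inv(np.array(im['T_tool_cam'])); c=T[:3,:3]@q+T[:3,3]
    th=np.arctan2(np.hypot(c[0],c[1]),c[2]); ph=np.arctan2(c[1],c[0]); r=th*im['fx']; return np.array([im['cx']+r*np.cos(ph),im['cy']+r*np.sin(ph)])
def wcirc(o,im,img,c,r,z,col=(255,0,255)):
    q=np.array([wproj(im,o['ee_pos'],o['orientation'],[c[0]+r*np.cos(t),c[1]+r*np.sin(t),z]) for t in np.linspace(0,6.28,30)])
    cv2.polylines(img,[(q*8).round().astype(np.int32)],True,col,1,cv2.LINE_AA,3)
E
python3 - <<'E'
from objs import *
st(); o,im=look('wrist'); a=im['pixels'][:,:,::-1].copy()
wcirc(o,im,a,(447.7,386),16,66); wcirc(o,im,a,(447.7,386),18,0); wcirc(o,im,a,(393.2,263.9),27,72); wcirc(o,im,a,(558.6,301),18,96)
cv2.imwrite('pics/w2.png',a); rel([447.7,386,29],YA)
E
```

```text
{'t': 11.85, 'ee_pos': [447.143, 384.289, 118.373], 'orientation': [-0.122, -3.137, 0.003], 'ft_force': [0.613, -0.502, 0.571], 'width': 61.326, 'grasp_force': 0.0, 'qpos': [0.69, 0.509, 1.775, -0.0, 0.86, -0.803]}
turn [-0.01 -0.01  0.01] shift mm [ 0.   1.3 90.2] units [1.000e-03 2.600e-02 1.804e+00]
```

View pics/w2.png

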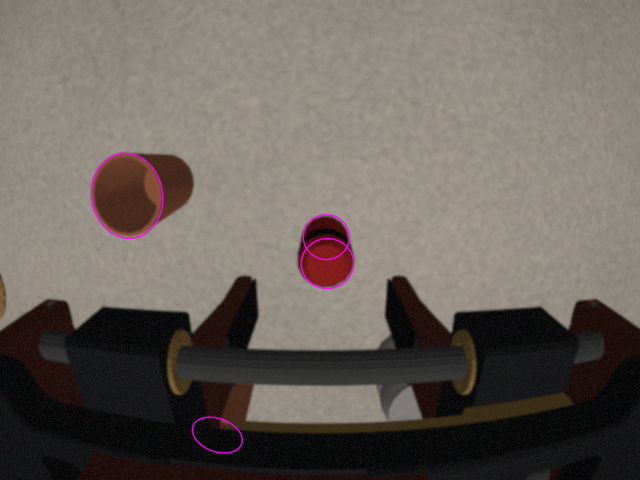

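Emit:
{"op": "step_arm", "data": {
  "plan": [
    [0.4,0,0.026,0.4,0,0,0],
    [0.4,0,0,0.4,0,0,0],
    [0.4,0,0,0.4,0,0,0],
    [0.4,0,0,0.4,0,0,0],
    [0.4,0,0,0.2,0,0,0],
    [0.4,0,0,0,0,0,0],
    [-1,0,0,0,0,0,0],
    [-1,0,0,0,0,0,0],
    [-1,0,0,0,0,0,0],
    [-1,0,0,0,0,0,0],
    [-1,0,0,0,0,0,0],
    [-1,0,0,-0.3,0,0,0],
    [-1,0,0,-0.8,0,0,0],
    [-1,0,0,-0.9,0,0,0],
    [-1,0,0,-0.8,0,0,0],
    [-1,0,0,0,0,0,0],
    [-1,0,0,0,0,0,0]
  ]
}}

```text
t: 14.02
ee_pos: [447.1, 386.8, 169.4]
orientation: [-0.12, -3.139, 0.001]
ft_force: [0.6, -0.1, -1.5]
width: 35.4
grasp_force: 30.0
```

```bash
python3 - <<'E'
from objs import *
st(); rel([*stw(0,66)[:2],150],YA); rel([*stw(0,66)[:2],85],YA)
E
```

```text
{'t': 14.025, 'ee_pos': [447.088, 386.77, 169.438], 'orientation': [-0.12, -3.139, 0.001], 'ft_force': [0.562, -0.138, -1.452], 'width': 35.386, 'grasp_force': 29.987, 'qpos': [0.693, 0.44, 1.745, -0.0, 0.957, -0.801]}
turn [-0.   -0.    0.02] shift mm [-216.2 -292.5   19.4] units [-4.324 -5.851  0.389]
turn [-0.   -0.    0.02] shift mm [-216.2 -292.5   84.4] units [-4.324 -5.851  1.689]
```

Emit:
{"op": "step_arm", "data": {
  "plan": [
    [-1,-0.433,-0.585,0,0,0,0.02],
    [-1,-0.433,-0.585,0,0,0,0],
    [-1,-0.433,-0.585,0,0,0,0],
    [-1,-0.433,-0.585,0,0,0,0],
    [-1,-0.433,-0.585,0,0,0,0],
    [-1,-0.433,-0.585,0,0,0,0],
    [-1,-0.433,-0.585,0,0,0,0],
    [-1,-0.433,-0.585,0,0,0,0],
    [-1,-0.433,-0.585,0,0,0,0],
    [-1,-0.433,-0.585,0,0,0,0],
    [-1,0,0,0.5,0,0,0],
    [-1,0,0,0.5,0,0,0],
    [-1,0,0,0.5,0,0,0],
    [-1,0,0,0.18,0,0,0],
    [-1,0,0,0,0,0,0],
    [-1,0,0,0,0,0,0]
  ]
}}

```text
t: 16.02
ee_pos: [640.9, 78.7, 86.3]
orientation: [0.124, 3.138, 0.0]
ft_force: [0.6, 0.7, 0.4]
width: 35.3
grasp_force: 30.0
```

```bash
python3 - <<'E'
from objs import *
st(); rel([*stw(0,66)[:2],55],YA)
o,im=look('wrist'); a=im['pixels'][:,:,::-1].copy()
for k in(-66,0,66): wcirc(o,im,a,stw(0,k),20,45)
cv2.imwrite('pics/w3.png',a)
E
```

```text
{'t': 16.025, 'ee_pos': [640.911, 78.668, 86.313], 'orientation': [0.124, 3.138, 0.0], 'ft_force': [0.642, 0.703, 0.428], 'width': 35.312, 'grasp_force': 29.987, 'qpos': [0.104, 0.621, 1.659, 0.0, 0.861, -1.388]}
turn [0.   0.01 0.  ] shift mm [ 1.4 -0.7 31.3] units [ 0.027 -0.014  0.626]
```

View pics/w3.png

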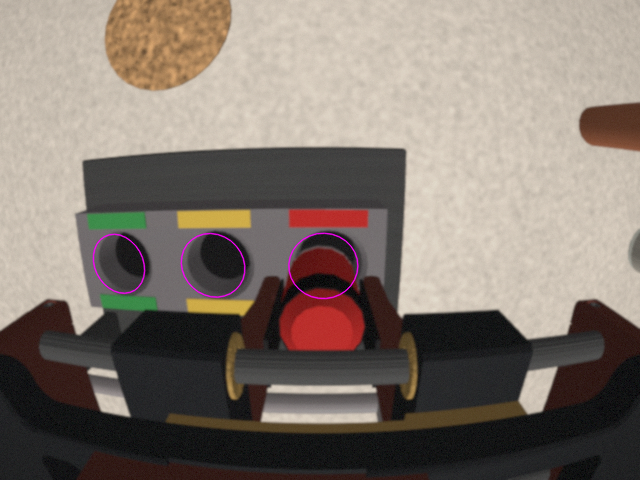

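Emit:
{"op": "step_arm", "data": {
  "plan": [
    [-1,0.027,0.004,0.1,0,0,0],
    [-1,0,0,0.1,0,0,0],
    [-1,0,0,0.1,0,0,0],
    [-1,0,0,0.1,0,0,0],
    [-1,0,0,0.1,0,0,0],
    [-1,0,0,0.1,0,0,0],
    [-1,0,0,0.04,0,0,0],
    [-1,0,0,0,0,0,0]
  ]
}}

```text
t: 17.08
ee_pos: [639.7, 80.5, 53.8]
orientation: [0.124, 3.138, 0.003]
ft_force: [0.3, 7.7, -0.6]
width: 35.4
grasp_force: 30.0
```

Emit:
{"op": "step_arm", "data": {
  "plan": [
    [-1,0,0.03,0.03,0,0,0],
    [-1,0,0,0.02,0,0,0],
    [0.1,0,0,0,0,0,0],
    [0.1,0,0,0,0,0,0],
    [0.1,0,0,0,0,0,0],
    [0.1,0,0,0,0,0,0],
    [0.1,0,0,-0.3,0,0,0],
    [0.1,0,0,-0.6,0,0,0],
    [0.1,0,0,-0.8,0,0,0],
    [0.1,0,0,-0.8,0,0,0],
    [0.1,0.5,0,-0.3,0,0,0],
    [0.1,1,0,0,0,0,0],
    [0.1,0.5,0,0,0,0,0],
    [0.1,0,0,0,0,0,0]
  ]
}}

```text
t: 18.82
ee_pos: [538.4, 88.4, 192.4]
orientation: [0.123, 3.139, 0.0]
ft_force: [-0.4, -0.2, 0.3]
width: 48.1
grasp_force: 0.0
```

```bash
sed -i 's/SO=np.array(\[634.3,12.3\])/SO=np.array([634.0,13.9])/' h.py; python3 - <<'E'
from objs import *
st(); r=objs(S); rel([*r['yel'],120],YA)
print('red seat top',[fit([cloud(np.load('last_%s.npz'%n))],stw(0,66),(18,18,66),(50,78)) for n in('scene','side')], stw(0,66))
o,im=look('wrist'); a=im['pixels'][:,:,::-1].copy()
for k in(-66,0): wcirc(o,im,a,stw(0,k),23,45)
wcirc(o,im,a,stw(0,66),18,80)
cv2.imwrite('pics/w4.png',a)
E
```

```text
{'t': 18.825, 'ee_pos': [538.437, 88.376, 192.356], 'orientation': [0.123, 3.139, 0.0], 'ft_force': [-0.398, -0.227, 0.31], 'width': 48.083, 'grasp_force': 0.0, 'qpos': [0.141, 0.346, 1.831, -0.0, 0.964, -1.352]}
red [448. 386.] 0 0.0
yel [ 392.3 -259.8] 456 1.39
grn [ 428.8 -396. ] 520 1.15
large [ 545.2 -303.9] 1406 2.2
medium [393.3 263.5] 592 2.32
small [558.8 301.1] 632 2.26
turn [0.   0.02 0.  ] shift mm [ 120.6 -358.8   72.3] units [ 2.412 -7.176  1.445]
red seat top [(array([638.6433099 ,  79.25169639]), 80, np.float64(1.3784099491759838)), (array([640.71996305,  80.35954963]), 94, np.float64(1.903878076780411))] [639.20857826  79.69415409   0.        ]
```

View pics/w4.png

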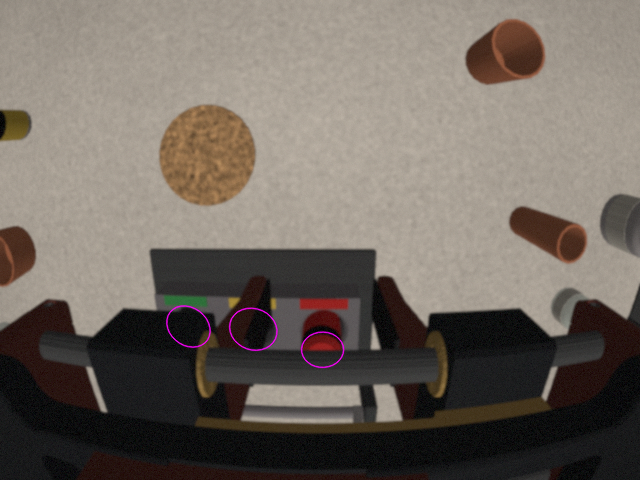

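Emit:
{"op": "step_arm", "data": {
  "plan": [
    [0.4,0.241,-0.718,0.1,0,0,0],
    [0.4,0.241,-0.718,0.1,0,0,0],
    [0.4,0.241,-0.718,0.1,0,0,0],
    [0.4,0.241,-0.718,0.1,0,0,0],
    [0.4,0.241,-0.718,0.1,0,0,0],
    [0.4,0.241,-0.718,0.1,0,0,0],
    [0.4,0.241,-0.718,0.1,0,0,0],
    [0.4,0.241,-0.718,0.1,0,0,0],
    [0.4,0.241,-0.718,0.1,0,0,0],
    [0.4,0.241,-0.718,0.1,0,0,0],
    [0.4,0,0,0.44,0,0,0],
    [0.4,0,0,0,0,0,0],
    [0.4,0,0,0,0,0,0]
  ]
}}

```text
t: 20.6
ee_pos: [391.9, -260.5, 119.5]
orientation: [0.123, 3.139, -0.0]
ft_force: [0.2, 0.9, -0.0]
width: 61.2
grasp_force: 0.0
```

```bash
python3 - <<'E'
from objs import *
st(); r=objs(dict(yel=S['yel'])); rel([*r['yel'],29],YA)
E
```

```text
{'t': 20.6, 'ee_pos': [391.865, -260.464, 119.493], 'orientation': [0.123, 3.139, -0.0], 'ft_force': [0.171, 0.934, -0.027], 'width': 61.156, 'grasp_force': 0.0, 'qpos': [-0.612, 0.363, 2.037, -0.0, 0.742, -2.104]}
yel [ 392.3 -259.8] 458 1.35
turn [-0.    0.01  0.01] shift mm [-0.3  0.4 90.8] units [-0.006  0.009  1.816]
```

Emit:
{"op": "step_arm", "data": {
  "plan": [
    [0.4,0,0,0.4,0,0,0],
    [0.4,0,0,0.4,0,0,0],
    [0.4,0,0,0.4,0,0,0],
    [0.4,0,0,0.4,0,0,0],
    [0.4,0,0,0.2,0,0,0],
    [0.4,0,0,0,0,0,0],
    [-1,0,0,0,0,0,0],
    [-1,0,0,0,0,0,0],
    [-1,0,0,0,0,0,0],
    [-1,0,0,0,0,0,0],
    [-1,0,0,0,0,0,0],
    [-1,0,0,-0.3,0,0,0],
    [-1,0,0,-0.8,0,0,0],
    [-1,0,0,-0.9,0,0,0],
    [-1,0,0,-0.8,0,0,0],
    [-1,0,0,0,0,0,0]
  ]
}}

```text
t: 22.7
ee_pos: [392.8, -261.3, 172.5]
orientation: [0.123, 3.134, -0.006]
ft_force: [-0.0, -0.6, -0.6]
width: 35.3
grasp_force: 30.0
```

Emit:
{"op": "step_arm", "data": {
  "plan": [
    [-1,-0.4386,0.5843,0,0,0,0],
    [-1,-0.4386,0.5843,0,0,0,0],
    [-1,-0.4386,0.5843,0,0,0,0],
    [-1,-0.4386,0.5843,0,0,0,0],
    [-1,-0.4386,0.5843,0,0,0,0],
    [-1,-0.4386,0.5843,0,0,0,0],
    [-1,-0.4386,0.5843,0,0,0,0],
    [-1,-0.4386,0.5843,0,0,0,0],
    [-1,-0.4386,0.5843,0,0,0,0],
    [-1,-0.4386,0.5843,0,0,0,0],
    [-1,0,0,0.5,0,0,0],
    [-1,0,0,0.5,0,0,0],
    [-1,0,0,0.5,0,0,0],
    [-1,0,0,0.18,0,0,0],
    [-1,0,0,0,0,0,0],
    [-1,0,0,0,0,0,0]
  ]
}}

```text
t: 24.7
ee_pos: [633.3, 13.8, 85.9]
orientation: [0.124, 3.138, 0.0]
ft_force: [0.3, 0.3, 0.4]
width: 35.5
grasp_force: 30.0
```

```bash
python3 - <<'E'
from objs import *
st(); rel([*stw(0,0)[:2],53],YA)
W=[cloud(look(n)[1]) for n in('scene','side')]
for w in W: print(fit([w],stw(0,0),(18,18,66),(60,105)))
E
```

```text
{'t': 24.7, 'ee_pos': [633.304, 13.8, 85.919], 'orientation': [0.124, 3.138, 0.0], 'ft_force': [0.256, 0.345, 0.413], 'width': 35.525, 'grasp_force': 29.992, 'qpos': [0.003, 0.607, 1.688, 0.0, 0.845, -1.489]}
turn [0.   0.01 0.  ] shift mm [-0.7  0.2 32.9] units [-0.014  0.003  0.658]
(array([627.08996402,   3.5307732 ]), 111, np.float64(2.342915690372096))
(array([636.83802931,   8.42498584]), 120, np.float64(3.1735038625805365))
```

Emit:
{"op": "step_arm", "data": {
  "plan": [
    [-1,-0.014,0.003,0.1,0,0,0],
    [-1,0,0,0.1,0,0,0],
    [-1,0,0,0.1,0,0,0],
    [-1,0,0,0.1,0,0,0],
    [-1,0,0,0.1,0,0,0],
    [-1,0,0,0.1,0,0,0],
    [-1,0,0,0.06,0,0,0],
    [-1,0,0,0,0,0,0]
  ]
}}

```text
t: 25.8
ee_pos: [633.5, 14.6, 51.7]
orientation: [-0.124, -3.139, -0.001]
ft_force: [0.2, 4.7, -0.1]
width: 35.3
grasp_force: 30.0
```

Emit:
{"op": "step_arm", "data": {
  "plan": [
    [0.1,0,0,0,0,0,0],
    [0.1,0,0,0,0,0,0],
    [0.1,0,0,0,0,0,0],
    [0.1,0,0,0,0,0,0],
    [0.1,0,0,-0.3,0,0,0],
    [0.1,0,0,-0.6,0,0,0],
    [0.1,0,0,-0.8,0,0,0],
    [0.1,0,0,-0.8,0,0,0]
  ]
}}

```text
t: 26.8
ee_pos: [633.5, 13.9, 179.4]
orientation: [0.124, 3.138, -0.0]
ft_force: [-0.5, 0.9, -1.1]
width: 48.7
grasp_force: 0.0
```

Emit:
{"op": "step_arm", "data": {
  "plan": [
    [0.4,0.287,-0.709,0,0,0,0],
    [0.4,0.287,-0.709,0,0,0,0],
    [0.4,0.287,-0.709,0,0,0,0],
    [0.4,0.287,-0.709,0,0,0,0],
    [0.4,0.287,-0.709,0,0,0,0],
    [0.4,0.287,-0.709,0,0,0,0],
    [0.4,0.287,-0.709,0.1,0,0,0],
    [0.4,0.287,-0.709,0.1,0,0,0],
    [0.4,0.287,-0.709,0.2,0,0,0],
    [0.4,0.287,-0.709,0.2,0,0,0],
    [0.4,0.287,-0.709,0.2,0,0,0],
    [0.4,0.287,-0.709,0.3,0,0,0],
    [0.4,0,0,0,0,0,0],
    [0.4,0,0,0,0,0,0]
  ]
}}

```text
t: 28.55
ee_pos: [428.6, -396.4, 122.9]
orientation: [0.124, 3.139, -0.0]
ft_force: [1.4, 0.5, 0.3]
width: 61.5
grasp_force: 0.0
```

```bash
python3 - <<'E'
from objs import *
st(); r=objs(dict(grn=S['grn'],large=S['large'])); rel([*r['grn'],29],YA)
W=[cloud(np.load('last_%s.npz'%n)) for n in('scene','side')]
for k in(0,66):print([fit([w],stw(0,k),(18,18,66),(50,80))[:2] for w in W],stw(0,k))
E
```

```text
{'t': 28.55, 'ee_pos': [428.619, -396.372, 122.949], 'orientation': [0.124, 3.139, -0.0], 'ft_force': [1.401, 0.464, 0.331], 'width': 61.48, 'grasp_force': 0.0, 'qpos': [-0.767, 0.494, 1.789, 0.0, 0.858, -2.259]}
grn [ 428.7 -396.1] 508 1.19
large [ 545. -304.] 1381 2.21
turn [-0.    0.01  0.01] shift mm [ 0.4 -0.2 94. ] units [ 0.008 -0.003  1.88 ]
[(array([634.32302498,  13.81034536]), 92), (array([635.24582862,  14.88098884]), 113)] [634.   13.9   0. ]
[(array([638.86380299,  79.76405721]), 86), (array([640.20914996,  80.53147092]), 8)] [639.20857826  79.69415409   0.        ]
```

Emit:
{"op": "step_arm", "data": {
  "plan": [
    [0.4,0.008,0,0.4,0,0,0],
    [0.4,0,0,0.4,0,0,0],
    [0.4,0,0,0.4,0,0,0],
    [0.4,0,0,0.4,0,0,0],
    [0.4,0,0,0.28,0,0,0],
    [0.4,0,0,0,0,0,0],
    [-1,0,0,0,0,0,0],
    [-1,0,0,0,0,0,0],
    [-1,0,0,0,0,0,0],
    [-1,0,0,0,0,0,0],
    [-1,0,0,0,0,0,0],
    [-1,0,0,-0.3,0,0,0],
    [-1,0,0,-0.8,0,0,0],
    [-1,0,0,-0.9,0,0,0],
    [-1,0,0,-0.8,0,0,0],
    [-1,0,0,0,0,0,0]
  ]
}}

```text
t: 30.65
ee_pos: [429.5, -398.0, 172.2]
orientation: [0.123, 3.134, -0.007]
ft_force: [-0.3, -0.6, -0.2]
width: 35.4
grasp_force: 30.0
```

Emit:
{"op": "step_arm", "data": {
  "plan": [
    [-1,-0.2878,0.599,0,0,0,0],
    [-1,-0.2878,0.599,0,0,0,0],
    [-1,-0.2878,0.599,0,0,0,0],
    [-1,-0.2878,0.599,0,0,0,0],
    [-1,-0.2878,0.599,0,0,0,0],
    [-1,-0.2878,0.599,0,0,0,0],
    [-1,-0.2878,0.599,0,0,0,0],
    [-1,-0.2878,0.599,0,0,0,0],
    [-1,-0.2878,0.599,0,0,0,0],
    [-1,-0.2878,0.599,0,0,0,0],
    [-1,-0.2878,0.599,0,0,0,0],
    [-1,-0.2878,0.599,0,0,0,0],
    [-1,0,0,0.5,0,0,0],
    [-1,0,0,0.5,0,0,0],
    [-1,0,0,0.5,0,0,0],
    [-1,0,0,0.18,0,0,0],
    [-1,0,0,0,0,0,0],
    [-1,0,0,0,0,0,0]
  ]
}}

```text
t: 32.9
ee_pos: [628.9, -52.0, 85.0]
orientation: [0.124, 3.138, -0.0]
ft_force: [0.1, 0.6, -1.1]
width: 35.7
grasp_force: 30.0
```

```bash
python3 - <<'E'
from objs import *
st(); rel([629.2,-51.4,52],YA)
E
```

```text
{'t': 32.9, 'ee_pos': [628.906, -51.972, 84.984], 'orientation': [0.124, 3.138, -0.0], 'ft_force': [0.117, 0.564, -1.052], 'width': 35.683, 'grasp_force': 29.996, 'qpos': [-0.101, 0.605, 1.694, -0.0, 0.841, -1.593]}
turn [-0.    0.01  0.  ] shift mm [-0.2  0.6 33. ] units [-0.005  0.012  0.66 ]
```

Emit:
{"op": "step_arm", "data": {
  "plan": [
    [-1,-0.005,0.012,0.1,0,0,0],
    [-1,0,0,0.1,0,0,0],
    [-1,0,0,0.1,0,0,0],
    [-1,0,0,0.1,0,0,0],
    [-1,0,0,0.1,0,0,0],
    [-1,0,0,0.1,0,0,0],
    [-1,0,0,0.06,0,0,0],
    [-1,0,0,0,0,0,0],
    [0.1,0,0,0,0,0,0],
    [0.1,0,0,0,0,0,0],
    [0.1,0,0,0,0,0,0],
    [0.1,0,0,0,0,0,0],
    [0.1,0,0,-0.3,0,0,0],
    [0.1,0,0,-0.7,0,0,0],
    [0.1,0,0,-1,0,0,0],
    [0.1,0,0,-1,0,0,0],
    [0.1,0.4,0,-1,0,0,0],
    [0.1,0.6,0,-1,0,0,0],
    [0.1,0,0,0,0,0,0]
  ]
}}

```text
t: 35.28
ee_pos: [579.5, -47.4, 306.9]
orientation: [0.123, 3.131, -0.001]
ft_force: [0.0, 0.7, -1.0]
width: 48.4
grasp_force: 0.0
```

```bash
python3 - <<'E'
from objs import *
st(); 
I=[look(n)[1] for n in('scene','side')]; W=[cloud(i) for i in I]
for k in(-66,0,66):print([fit([w],stw(0,k),(18,18,66),(50,80))[:2] for w in W],stw(0,k))
rel([714.5,6.5,300],YAW); 
for n,i,w in zip(('scene','side'),I,W):
    p=i['pixels'].astype(int); m=(p[...,0]-p[...,2]>35)&(w[...,2]>180)&(abs(w[...,0]-715)<50)&(abs(w[...,1])<120)
    Q=w[m]; print(n,len(Q),Q.mean(0) if len(Q) else 0)
a=[cv2.resize(i['pixels'][c[1]-60:c[1]+40,c[0]-80:c[0]+80,::-1],(480,300)) for i,c in zip(I,((371,259),(357,236)))]
cv2.imwrite('pics/o2.png',np.vstack(a))
E
```

```text
{'t': 35.275, 'ee_pos': [579.536, -47.406, 306.915], 'orientation': [0.123, 3.131, -0.001], 'ft_force': [0.034, 0.68, -1.0], 'width': 48.402, 'grasp_force': 0.0, 'qpos': [-0.102, 0.269, 1.651, -0.0, 1.213, -1.594]}
[(array([628.64458841, -51.67106356]), 166), (array([630.02143074, -51.05032403]), 109)] [628.79142174 -51.89415409   0.        ]
[(array([633.98152965,  13.93666103]), 88), (array([635.32939163,  14.47321607]), 103)] [634.   13.9   0. ]
[(array([638.80744648,  79.6047441 ]), 89), (array([640.66168318,  80.98034347]), 90)] [639.20857826  79.69415409   0.        ]
turn [1.000e-02 2.000e-02 1.309e+01] shift mm [ 64.4 131.    2.4] units [1.288 2.619 0.048]
scene 531 [719.04397167   1.27286155 219.61758182]
side 172 [714.8422816    2.18907932 219.9868983 ]
```

View pics/o2.png

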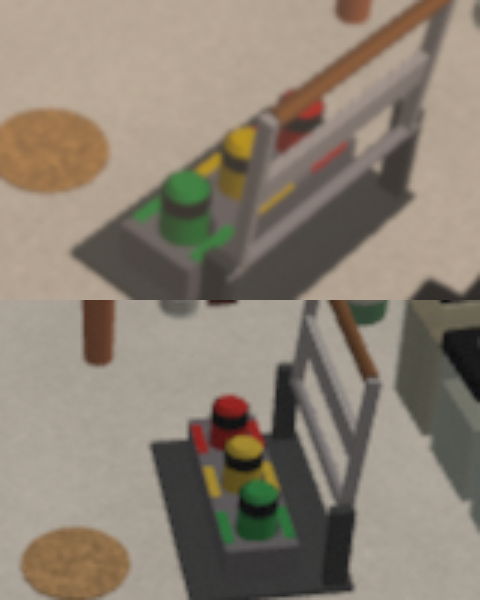

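Emit:
{"op": "step_arm", "data": {
  "plan": [
    [0,0,0,0,0,0,1],
    [0,0,0,0,0,0,1],
    [0,0,0,0,0,0,1],
    [0,0,0,0,0,0,1],
    [0,0,0,0,0,0,1],
    [0,0,0,0,0,0,1],
    [0,0,0,0,0,0,1],
    [0,0,0,0,0,0,1],
    [0,0,0,0,0,0,1],
    [0,0,0,0,0,0,1],
    [0,0,0,0,0,0,1],
    [0,0,0,0,0,0,1],
    [0,0,0,0,0,0,1],
    [0,0.258,0.524,0,0,0,0.09],
    [0,0.258,0.524,0,0,0,0],
    [0,0.258,0.524,0,0,0,0],
    [0,0.258,0.524,0,0,0,0],
    [0,0.258,0.524,0,0,0,0],
    [0,0,0,0,0,0,0],
    [0,0,0,0,0,0,0]
  ]
}}

```text
t: 37.88
ee_pos: [713.4, 6.7, 299.4]
orientation: [-2.306, -2.131, 0.004]
ft_force: [-0.2, -0.8, 0.5]
width: 44.4
grasp_force: 0.0
```

```bash
python3 - <<'E'
from h import *
st(); rel([714.5,6,201],YAW)
# arc: start from actual grip; current alpha ~1.677 -> shut 0.0444, 20 rows each call half
h=stw(66,0,81); print(h); a=np.linspace(1.677,0.040,27); p=135.1*np.stack([-np.cos(a),np.sin(a)],1); d=np.diff(p,axis=0)/50
print([[float(round(x,3)),float(round(-z,3))] for x,z in d])
E
```

```text
{'t': 37.875, 'ee_pos': [713.413, 6.721, 299.448], 'orientation': [-2.306, -2.131, 0.004], 'ft_force': [-0.243, -0.841, 0.464], 'width': 44.392, 'grasp_force': 0.0, 'qpos': [-0.007, 0.491, 1.34, -0.0, 1.313, 0.072]}
turn [-0.03  0.    0.  ] shift mm [-0.6  1.1 98.4] units [-0.013  0.023  1.969]
[699.79415409   8.69142174  81.        ]
[[-0.17, -0.013], [-0.17, -0.002], [-0.17, 0.009], [-0.169, 0.019], [-0.167, 0.03], [-0.165, 0.04], [-0.162, 0.051], [-0.159, 0.061], [-0.155, 0.071], [-0.15, 0.08], [-0.145, 0.09], [-0.139, 0.099], [-0.132, 0.107], [-0.125, 0.115], [-0.118, 0.123], [-0.11, 0.13], [-0.101, 0.137], [-0.093, 0.143], [-0.083, 0.148], [-0.074, 0.153], [-0.064, 0.158], [-0.054, 0.161], [-0.044, 0.164], [-0.033, 0.167], [-0.023, 0.169], [-0.012, 0.17]]
```

Emit:
{"op": "step_arm", "data": {
  "plan": [
    [0,0,0.023,0.5,0,0,0],
    [0,0,0,0.5,0,0,0],
    [0,0,0,0.5,0,0,0],
    [0,0,0,0.47,0,0,0],
    [0,0,0,0,0,0,0],
    [-1,0,0,0,0,0,0],
    [-1,0,0,0,0,0,0],
    [-1,0,0,0,0,0,0],
    [-1,0,0,0,0,0,0],
    [-1,0,0,0,0,0,0]
  ]
}}

```text
t: 39.12
ee_pos: [715.9, 6.8, 203.5]
orientation: [2.307, 2.132, 0.001]
ft_force: [-0.5, 0.2, 4.6]
width: 12.8
grasp_force: 30.0
```

Emit:
{"op": "step_arm", "data": {
  "plan": [
    [-1,0,-0.17,-0.013,0,0,0],
    [-1,0,-0.17,-0.002,0,0,0],
    [-1,0,-0.17,0.009,0,0,0],
    [-1,0,-0.169,0.019,0,0,0],
    [-1,0,-0.167,0.03,0,0,0],
    [-1,0,-0.165,0.04,0,0,0],
    [-1,0,-0.162,0.051,0,0,0],
    [-1,0,-0.159,0.061,0,0,0],
    [-1,0,-0.155,0.071,0,0,0],
    [-1,0,-0.15,0.08,0,0,0],
    [-1,0,-0.145,0.09,0,0,0],
    [-1,0,-0.139,0.099,0,0,0],
    [-1,0,-0.132,0.107,0,0,0],
    [-1,0,-0.125,0.115,0,0,0],
    [-1,0,-0.118,0.123,0,0,0],
    [-1,0,-0.11,0.13,0,0,0],
    [-1,0,-0.101,0.137,0,0,0],
    [-1,0,-0.093,0.143,0,0,0],
    [-1,0,-0.083,0.148,0,0,0],
    [-1,0,-0.074,0.153,0,0,0]
  ]
}}

```text
t: 41.62
ee_pos: [577.6, 17.9, 122.6]
orientation: [-2.307, -2.132, 0.0]
ft_force: [3.1, 4.2, 4.2]
width: 13.1
grasp_force: 30.0
```

Emit:
{"op": "step_arm", "data": {
  "plan": [
    [-1,0,-0.064,0.158,0,0,0],
    [-1,0,-0.054,0.161,0,0,0],
    [-1,0,-0.044,0.164,0,0,0],
    [-1,0,-0.033,0.167,0,0,0],
    [-1,0,-0.023,0.169,0,0,0],
    [-1,0,-0.006,0.085,0,0,0],
    [-1,0,-0.006,0.085,0,0,0],
    [-1,0,0,0.04,0,0,0],
    [-1,0,0,0,0,0,0],
    [-1,0,0,0,0,0,0]
  ]
}}

```text
t: 42.88
ee_pos: [564.3, 18.9, 70.4]
orientation: [-2.305, -2.13, 0.005]
ft_force: [-0.9, 5.6, 0.0]
width: 13.1
grasp_force: 30.0
```

```bash
python3 - <<'E'
from h import *
st()
I=look('side')[1]; w=cloud(I); p=I['pixels'].astype(int)
m=(p[...,0]-p[...,2]>35)&(w[...,2]>70)&(abs(w[...,0]-565)<40)&(abs(w[...,1]-14)<110); print(m.sum(),w[m].mean(0))
E
```

```text
{'t': 42.875, 'ee_pos': [564.292, 18.901, 70.423], 'orientation': [-2.305, -2.13, 0.005], 'ft_force': [-0.888, 5.617, 0.034], 'width': 13.135, 'grasp_force': 30.001, 'qpos': [0.012, 0.555, 1.848, 0.001, 0.743, 0.091]}
183 [560.966694    -9.33278118 157.20528842]
```

Emit:
{"op": "step_arm", "data": {
  "plan": [
    [-1,0,0,0.04,0,0,0],
    [-1,0,0,0.04,0,0,0],
    [-1,0,0,0,0,0,0],
    [-1,0,0,0,0,0,0]
  ]
}}

```text
t: 43.42
ee_pos: [564.1, 18.9, 66.7]
orientation: [-2.305, -2.13, 0.005]
ft_force: [-2.4, 5.5, 3.6]
width: 13.2
grasp_force: 30.0
```

Emit:
{"op": "step_arm", "data": {
  "plan": [
    [-0.2,0,0,0,0,0,0],
    [-0.2,0,0,0,0,0,0],
    [-0.2,0,0,0,0,0,0],
    [-0.2,0,0,-0.6,0,0,0],
    [-0.2,0,0,-1,0,0,0],
    [-0.2,0,0,0,0,0,0]
  ]
}}

```text
t: 44.18
ee_pos: [569.1, 18.4, 151.1]
orientation: [2.304, 2.129, 0.007]
ft_force: [-0.5, 0.2, 0.1]
width: 34.8
grasp_force: 0.0
```

```bash
python3 - <<'E'
from h import *
st()
for n in('scene','side'):
    I=look(n)[1]; w=cloud(I); p=I['pixels'].astype(int)
    m=(p[...,0]-p[...,2]>35)&(w[...,2]>70)&(w[...,2]<110)&(abs(w[...,0]-565)<30)&(abs(w[...,1]-14)<100); q=w[m];print(m.sum(),q.mean(0),np.percentile(q[:,2],95))
E
```

```text
{'t': 44.175, 'ee_pos': [569.088, 18.403, 151.138], 'orientation': [2.304, 2.129, 0.007], 'ft_force': [-0.489, 0.183, 0.07], 'width': 34.826, 'grasp_force': 0.0, 'qpos': [0.012, 0.433, 1.811, -0.0, 0.891, 0.091]}
410 [567.64050126  14.89458807  91.85825993] 95.5856434577528
167 [563.08865979   3.56559527  91.99704749] 96.04423137702862
```

Emit:
{"op": "step_arm", "data": {
  "plan": [
    [-1,0,-0.07,0,0,0,0],
    [-1,0,0,0,0,0,0],
    [-1,0,0,0.4,0,0,0],
    [-1,0,0,0.4,0,0,0],
    [-1,0,0,0.2,0,0,0],
    [-1,0,0,0.1,0,0,0],
    [-1,0,0,0.1,0,0,0],
    [-1,0,0,0,0,0,0]
  ]
}}

```text
t: 45.28
ee_pos: [562.5, 18.9, 93.0]
orientation: [-2.306, -2.132, 0.002]
ft_force: [-20.9, 0.1, 56.1]
width: 0.6
grasp_force: 29.4
```

Emit:
{"op": "step_arm", "data": {
  "plan": [
    [-1,0,0,-0.2,0,0,0],
    [0,0,0,-0.8,0,0,0],
    [0,0,0,-1,0,0,0],
    [1,0,0,0,0,0,-1],
    [1,0,0,0,0,0,-1],
    [1,0,0,0,0,0,-1],
    [1,0,0,0,0,0,-1],
    [1,0,0,0,0,0,-1],
    [1,0,0,0,0,0,-1],
    [1,0,0,0,0,0,-1],
    [1,0,0,0,0,0,-1],
    [1,0,0,0,0,0,-1],
    [1,0,0,0,0,0,-1],
    [1,0,0,0,0,0,-1],
    [1,0,0,0,0,0,-1],
    [1,0,0,0,0,0,-1],
    [1,0,0,0,0,0,-0.09],
    [1,0,0,0,0,0,0]
  ]
}}

```text
t: 47.52
ee_pos: [563.2, 18.9, 187.7]
orientation: [0.127, 3.139, -0.0]
ft_force: [0.6, -0.6, -0.3]
width: 87.8
grasp_force: 0.0
```

```bash
python3 - <<'E'
from objs import *
st(); r=objs(dict(large=S['large'],medium=S['medium'],small=S['small'])); rel([*r['large'],110],YA)
for n in('scene','side'):
    I=np.load('last_%s.npz'%n); w=cloud(I); p=I['pixels'].astype(int)
    m=(p[...,0]-p[...,2]>35)&(w[...,2]>70)&(w[...,2]<110)&(abs(w[...,0]-565)<30)&(abs(w[...,1]-14)<100); q=w[m];print(m.sum(),q.mean(0))
    m=(p[...,0]-p[...,2]>50)&(abs(w[...,2])<12)&(np.hypot(w[...,0]-472,w[...,1]+25)<60); v,u=np.where(m); 
    (x,y),a,g=cv2.fitEllipse(cv2.convexHull(np.stack([u,v],1).astype(np.int32))); print('mat',m.sum(),ray(I,x,y,4),w[m][:,:2].mean(0))
E
```

```text
{'t': 47.525, 'ee_pos': [563.177, 18.902, 187.712], 'orientation': [0.127, 3.139, -0.0], 'ft_force': [0.575, -0.583, -0.322], 'width': 87.814, 'grasp_force': 0.0, 'qpos': [0.012, 0.378, 1.795, -0.0, 0.969, -1.478]}
large [ 573.  -320.3] 1405 2.16
medium [393.2 263.8] 643 2.31
small [558.5 301.4] 636 2.18
turn [-0.    0.   -0.01] shift mm [ -36.5 -337.3   77.7] units [-0.731 -6.747  1.554]
410 [567.71839329  15.24986619  91.89676901]
mat 806 [470.76872391 -23.0848723 ] [467.63430398 -25.24184612]
183 [563.54648696  12.14094861  92.42290594]
mat 658 [468.22134352 -24.57943517] [468.52011817 -23.97255511]
```

Emit:
{"op": "step_arm", "data": {
  "plan": [
    [1,-0.073,-0.675,0,0,0,0],
    [1,-0.073,-0.675,0,0,0,0],
    [1,-0.073,-0.675,0,0,0,0],
    [1,-0.073,-0.675,0,0,0,0],
    [1,-0.073,-0.675,0,0,0,0],
    [1,-0.073,-0.675,0,0,0,0],
    [1,-0.073,-0.675,0.2,0,0,0],
    [1,-0.073,-0.675,0.4,0,0,0],
    [1,-0.073,-0.675,0.4,0,0,0],
    [1,-0.073,-0.675,0.55,0,0,0],
    [1,0,0,0,0,0,0],
    [1,0,0,0,0,0,0]
  ]
}}

```text
t: 49.12
ee_pos: [573.0, -320.1, 110.3]
orientation: [-0.125, -3.139, -0.001]
ft_force: [0.4, 0.9, 0.6]
width: 87.7
grasp_force: 0.0
```

```bash
python3 - <<'E'
from objs import *
st(); r=objs(dict(large=(573,-320))); rel([*r['large'],20],YA)
o,im=look('wrist'); a=im['pixels'][:,:,::-1].copy(); wcirc(o,im,a,r['large'],34.5,48)
cv2.imwrite('pics/w5.png',a)
E
```

```text
{'t': 49.125, 'ee_pos': [572.975, -320.069, 110.341], 'orientation': [-0.125, -3.139, -0.001], 'ft_force': [0.399, 0.933, 0.627], 'width': 87.717, 'grasp_force': 0.0, 'qpos': [-0.528, 0.602, 1.623, 0.0, 0.917, -2.019]}
large [ 573.1 -320.2] 1350 2.19
turn [-0.    0.01  0.01] shift mm [ 0.4 -0.5 91.1] units [ 0.007 -0.009  1.823]
```

View pics/w5.png

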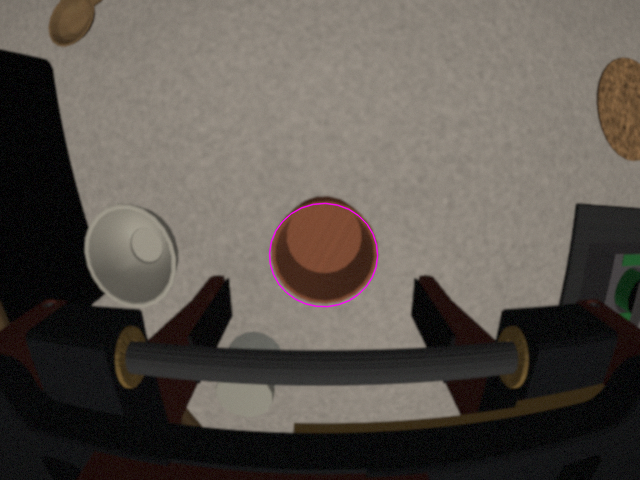

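Emit:
{"op": "step_arm", "data": {
  "plan": [
    [1,0.007,-0.009,0.4,0,0,0],
    [1,0,0,0.4,0,0,0],
    [1,0,0,0.4,0,0,0],
    [1,0,0,0.4,0,0,0],
    [1,0,0,0.22,0,0,0],
    [1,0,0,0,0,0,0],
    [-1,0,0,0,0,0,0],
    [-1,0,0,0,0,0,0],
    [-1,0,0,0,0,0,0],
    [-1,0,0,0,0,0,0],
    [-1,0,0,-0.3,0,0,0],
    [-1,0,0,-0.8,0,0,0],
    [-1,0,0,-0.9,0,0,0],
    [-1,0,0,0,0,0,0]
  ]
}}

```text
t: 51.02
ee_pos: [574.9, -322.3, 123.9]
orientation: [0.123, 3.132, -0.006]
ft_force: [-0.4, 0.2, -1.1]
width: 67.4
grasp_force: 30.0
```

Emit:
{"op": "step_arm", "data": {
  "plan": [
    [-1,0.253,0.574,0,0,0,0],
    [-1,0.253,0.574,0,0,0,0],
    [-1,0.253,0.574,0,0,0,0],
    [-1,0.253,0.574,0,0,0,0],
    [-1,0.253,0.574,0,0,0,0],
    [-1,0.253,0.574,0,0,0,0],
    [-1,0.253,0.574,0,0,0,0],
    [-1,0.253,0.574,0,0,0,0],
    [-1,0.253,0.574,0,0,0,0],
    [-1,0.253,0.574,0,0,0,0],
    [-1,0,0,0,0,0,0],
    [-1,0,0,0,0,0,0]
  ]
}}

```text
t: 52.52
ee_pos: [469.2, -25.1, 119.1]
orientation: [0.123, 3.139, -0.0]
ft_force: [-0.3, -0.3, -0.2]
width: 67.4
grasp_force: 30.0
```

```bash
python3 - <<'E'
from objs import *
st(); rel([469.5,-24,25],YA)
E
```

```text
{'t': 52.525, 'ee_pos': [469.242, -25.128, 119.069], 'orientation': [0.123, 3.139, -0.0], 'ft_force': [-0.286, -0.31, -0.247], 'width': 67.396, 'grasp_force': 30.0, 'qpos': [-0.079, 0.363, 2.038, -0.0, 0.741, -1.571]}
turn [-0.    0.    0.01] shift mm [-0.2  1.1 94.1] units [-0.003  0.023  1.881]
```

Emit:
{"op": "step_arm", "data": {
  "plan": [
    [-1,0,0.02,0.5,0,0,0],
    [-1,0,0,0.5,0,0,0],
    [-1,0,0,0.4,0,0,0],
    [-1,0,0,0.3,0,0,0],
    [-1,0,0,0.1,0,0,0],
    [-1,0,0,0.1,0,0,0],
    [-1,0,0,0,0,0,0],
    [1,0,0,0,0,0,0],
    [1,0,0,0,0,0,0],
    [1,0,0,0,0,0,0],
    [1,0,0,-0.5,0,0,0],
    [1,0,0,-0.9,0,0,0],
    [1,0,0,-0.9,0,0,0],
    [1,0,0,0,0,0,0]
  ]
}}

```text
t: 54.28
ee_pos: [471.4, -24.0, 142.3]
orientation: [0.123, 3.132, -0.0]
ft_force: [-0.7, -0.3, -1.0]
width: 87.6
grasp_force: 0.0
```

Emit:
{"op": "step_arm", "data": {
  "plan": [
    [0.7,0.198,0.562,0,0,0,0],
    [0.7,0.198,0.562,0,0,0,0],
    [0.7,0.198,0.562,0,0,0,0],
    [0.7,0.198,0.562,0,0,0,0],
    [0.7,0.198,0.562,0,0,0,0],
    [0.7,0.198,0.562,0,0,0,0],
    [0.7,0.198,0.562,0,0,0,0],
    [0.7,0.198,0.562,0,0,0,0],
    [0.7,0.198,0.562,0,0,0,0],
    [0.7,0.198,0.562,0,0,0,0],
    [0.7,0,0,0,0,0,0],
    [0.7,0,0,0,0,0,0]
  ]
}}

```text
t: 55.78
ee_pos: [392.1, 263.3, 138.5]
orientation: [-0.123, -3.138, 0.002]
ft_force: [0.4, -0.1, -0.8]
width: 74.6
grasp_force: 0.0
```

```bash
python3 - <<'E'
from objs import *
st(); r=objs(dict(large=(469,-24),medium=S['medium'])); 
W=[cloud(np.load('last_%s.npz'%n)) for n in('scene','side')]
print(fit(W,r['large'],(30.7,34.2,48),(12,51)))
rel([*r['medium'],48],YA)
E
```

```text
{'t': 55.775, 'ee_pos': [392.072, 263.334, 138.46], 'orientation': [-0.123, -3.138, 0.002], 'ft_force': [0.389, -0.137, -0.817], 'width': 74.57, 'grasp_force': 0.0, 'qpos': [0.566, 0.332, 2.021, -0.0, 0.79, -0.926]}
large [468.6 -26.1] 1033 2.51
medium [393.2 263.5] 762 2.42
(array([468.55734092, -26.10190782]), 1080, np.float64(2.3192464033818725))
turn [-0.01 -0.01 -0.  ] shift mm [-0.7  0.4 90.8] units [-0.015  0.008  1.816]
```

Emit:
{"op": "step_arm", "data": {
  "plan": [
    [0.7,-0.015,0.008,0.5,0,0,0],
    [0.7,0,0,0.5,0,0,0],
    [0.7,0,0,0.4,0,0,0],
    [0.7,0,0,0.3,0,0,0],
    [0.7,0,0,0.1,0,0,0],
    [0.7,0,0,0,0,0,0],
    [-1,0,0,0,0,0,0],
    [-1,0,0,0,0,0,0],
    [-1,0,0,0,0,0,0],
    [-1,0,0,0,0,0,0],
    [-1,0,0,-0.3,0,0,0],
    [-1,0,0,-0.8,0,0,0],
    [-1,0,0,-0.9,0,0,0],
    [-1,0,0,0,0,0,0],
    [-1,0,0,0,0,0,0]
  ]
}}

```text
t: 57.75
ee_pos: [392.9, 264.2, 149.2]
orientation: [-0.124, -3.139, 0.0]
ft_force: [0.5, -0.4, -0.7]
width: 52.0
grasp_force: 30.0
```

```bash
python3 - <<'E'
from objs import *
st(); rel([468.9,-25,150],YA)
W=[cloud(look(n)[1]) for n in('scene','side')]
o=get_obs()['ee_pos']; V=[w-np.array([0,0,o[2]-48]) for w in W]
print([fit([v],o,(23,27,72),(4,45)) for v in V])
E
```

```text
{'t': 57.75, 'ee_pos': [392.919, 264.186, 149.164], 'orientation': [-0.124, -3.139, 0.0], 'ft_force': [0.525, -0.379, -0.694], 'width': 51.967, 'grasp_force': 30.0, 'qpos': [0.567, 0.314, 2.013, -0.0, 0.814, -0.925]}
turn [-0. -0.  0.] shift mm [ -98.6 -282.3   -0.8] units [-1.971 -5.646 -0.017]
[(array([391.69039146, 263.26297466]), 217, np.float64(1.7861213775782374)), (array([393.35335216, 263.10602734]), 176, np.float64(2.1090675239282755))]
```

Emit:
{"op": "step_arm", "data": {
  "plan": [
    [-1,-0.197,-0.565,0,0,0,0],
    [-1,-0.197,-0.565,0,0,0,0],
    [-1,-0.197,-0.565,0,0,0,0],
    [-1,-0.197,-0.565,0,0,0,0],
    [-1,-0.197,-0.565,0,0,0,0],
    [-1,-0.197,-0.565,0,0,0,0],
    [-1,-0.197,-0.565,0,0,0,0],
    [-1,-0.197,-0.565,0,0,0,0],
    [-1,-0.197,-0.565,0,0,0,0],
    [-1,-0.197,-0.565,0,0,0,0],
    [-1,0,0,0.6,0,0,0],
    [-1,0,0,0,0,0,0],
    [-1,0,0,0,0,0,0]
  ]
}}

```text
t: 59.48
ee_pos: [468.9, -24.7, 118.9]
orientation: [-0.123, -3.137, -0.0]
ft_force: [-0.5, -0.1, -0.4]
width: 52.6
grasp_force: 30.0
```

```bash
python3 - <<'E'
from objs import *
st(); rel([468.9,-25,56],YA)
r=objs(dict(large=(469,-25)))
E
```

```text
{'t': 59.475, 'ee_pos': [468.856, -24.703, 118.912], 'orientation': [-0.123, -3.137, -0.0], 'ft_force': [-0.476, -0.064, -0.39], 'width': 52.552, 'grasp_force': 30.0, 'qpos': [-0.078, 0.363, 2.038, 0.0, 0.742, -1.57]}
turn [ 0.   -0.01  0.  ] shift mm [-0.1 -0.3 62.9] units [-1.000e-03 -6.000e-03  1.258e+00]
large [468.  -25.4] 828 2.57
```

Emit:
{"op": "step_arm", "data": {
  "plan": [
    [-1,0,0,0.3,0,0,0],
    [-1,0,0,0.3,0,0,0],
    [-1,0,0,0.3,0,0,0],
    [-1,0,0,0.2,0,0,0],
    [-1,0,0,0.12,0,0,0],
    [-1,0,0,0,0,0,0]
  ]
}}

```text
t: 60.32
ee_pos: [469.4, -24.9, 57.9]
orientation: [-0.124, -3.139, 0.0]
ft_force: [-0.7, 0.0, -0.4]
width: 52.0
grasp_force: 30.0
```

Emit:
{"op": "step_arm", "data": {
  "plan": [
    [0.6,0,0,0,0,0,0],
    [0.6,0,0,0,0,0,0],
    [0.6,0,0,0,0,0,0],
    [0.6,0,0,-0.4,0,0,0],
    [0.6,0,0,-0.8,0,0,0],
    [0.6,0,0,-0.9,0,0,0],
    [0.6,0,0,-0.5,0,0,0],
    [0.4,-0.116,0.604,0,0,0,0],
    [0.4,-0.116,0.604,0,0,0,0],
    [0.4,-0.116,0.604,0,0,0,0],
    [0.4,-0.116,0.604,0,0,0,0],
    [0.4,-0.116,0.604,0,0,0,0],
    [0.4,-0.116,0.604,0,0,0,0],
    [0.4,-0.116,0.604,0,0,0,0],
    [0.4,-0.116,0.604,0,0,0,0],
    [0.4,-0.116,0.604,0,0,0,0],
    [0.4,-0.116,0.604,0,0,0,0],
    [0.4,-0.116,0.604,0,0,0,0],
    [0.4,0,0,0,0,0,0],
    [0.4,0,0,0,0,0,0]
  ]
}}

```text
t: 62.82
ee_pos: [558.5, 300.6, 187.9]
orientation: [-0.123, -3.138, 0.001]
ft_force: [0.6, -0.7, -0.3]
width: 61.6
grasp_force: 0.0
```

```bash
python3 - <<'E'
from objs import *
st(); r=objs(dict(large=(469,-25),small=S['small']))
W=[cloud(np.load('last_%s.npz'%n)) for n in('scene','side')]
print('med',fit([w-np.array([0,0,8]) for w in W],(469,-25),(23,27,72),(48,70)))
P=np.concatenate([w.reshape(-1,3) for w in W]);Q=P[(np.hypot(P[:,0]-469,P[:,1]+25)<45)&(P[:,2]>40)]; print('top z',np.nanpercentile(Q[:,2],97))
rel([*r['small'],72],YA)
o,im=look('wrist'); a=im['pixels'][:,:,::-1].copy(); wcirc(o,im,a,r['small'],18,96)
wcirc(o,im,a,(469,-25),27,80); wcirc(o,im,a,(469,-25),34.5,52)
cv2.imwrite('pics/w6.png',a)
E
```

```text
{'t': 62.825, 'ee_pos': [558.483, 300.553, 187.856], 'orientation': [-0.123, -3.138, 0.001], 'ft_force': [0.583, -0.681, -0.331], 'width': 61.559, 'grasp_force': 0.0, 'qpos': [0.475, 0.476, 1.634, -0.0, 1.033, -1.017]}
large [467.8 -24.2] 570 1.75
small [558.8 301.4] 645 2.2
med (array([469.73775856, -26.97800631]), 520, np.float64(2.353225537491267))
top z 81.1065338889044
turn [-0. -0. -0.] shift mm [ -0.    1.2 116.1] units [-1.000e-03  2.300e-02  2.322e+00]
```

View pics/w6.png

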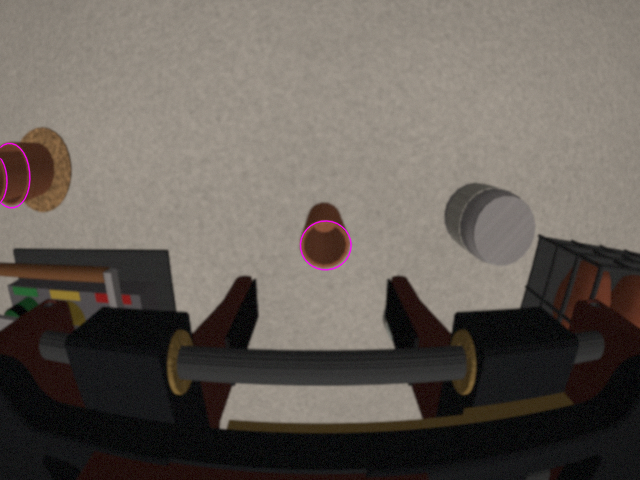

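Emit:
{"op": "step_arm", "data": {
  "plan": [
    [0.4,0,0.023,0.6,0,0,0],
    [0.4,0,0,0.6,0,0,0],
    [0.4,0,0,0.5,0,0,0],
    [0.4,0,0,0.4,0,0,0],
    [0.4,0,0,0.22,0,0,0],
    [0.4,0,0,0,0,0,0],
    [-1,0,0,0,0,0,0],
    [-1,0,0,0,0,0,0],
    [-1,0,0,0,0,0,0],
    [-1,0,0,0,0,0,0],
    [-1,0,0,0,0,0,0],
    [-1,0,0,-0.3,0,0,0],
    [-1,0,0,-0.9,0,0,0],
    [-1,0,0,-1,0,0,0],
    [-1,0,0,0,0,0,0],
    [-1,0,0,0,0,0,0]
  ]
}}

```text
t: 64.97
ee_pos: [558.7, 302.2, 182.2]
orientation: [-0.124, -3.139, 0.0]
ft_force: [-1.0, -0.4, -1.3]
width: 34.9
grasp_force: 30.0
```

Emit:
{"op": "step_arm", "data": {
  "plan": [
    [-1,0.115,-0.605,0,0,0,0],
    [-1,0.115,-0.605,0,0,0,0],
    [-1,0.115,-0.605,0,0,0,0],
    [-1,0.115,-0.605,0,0,0,0],
    [-1,0.115,-0.605,0,0,0,0],
    [-1,0.115,-0.605,0,0,0,0],
    [-1,0.115,-0.605,0,0,0,0],
    [-1,0.115,-0.605,0,0,0,0],
    [-1,0.115,-0.605,0,0,0,0],
    [-1,0.115,-0.605,0,0,0,0],
    [-1,0.115,-0.605,0,0,0,0],
    [-1,0,0,0,0,0,0],
    [-1,0,0,0,0,0,0]
  ]
}}

```text
t: 66.6
ee_pos: [469.5, -24.0, 181.5]
orientation: [-0.124, -3.138, -0.001]
ft_force: [0.8, -0.3, -0.7]
width: 35.5
grasp_force: 30.0
```

```bash
python3 - <<'E'
from objs import *
st(); rel([469.2,-25.5,84],YA)
W=[cloud(look(n)[1]) for n in('scene','side')]
print('med',[fit([w-np.array([0,0,8]) for w in ws],(469,-25),(23,27,72),(48,70)) for ws in(W,W[:1],W[1:])])
E
```

```text
{'t': 66.6, 'ee_pos': [469.536, -23.951, 181.465], 'orientation': [-0.124, -3.138, -0.001], 'ft_force': [0.847, -0.306, -0.672], 'width': 35.487, 'grasp_force': 30.0, 'qpos': [-0.076, 0.257, 1.996, 0.0, 0.89, -1.568]}
turn [ 0.   -0.01 -0.  ] shift mm [ 0.2 -1.6 97.5] units [ 0.004 -0.031  1.949]
med [(array([469.76877707, -27.12860509]), 508, np.float64(2.3362211509628543)), (array([469.62976975, -27.22732938]), 284, np.float64(2.0756367378494156)), (array([469.94617832, -27.09747116]), 224, np.float64(2.6278212648392123))]
```

Emit:
{"op": "step_arm", "data": {
  "plan": [
    [-1,0,-0.04,0.5,0,0,0],
    [-1,0,0,0.4,0,0,0],
    [-1,0,0,0.3,0,0,0],
    [-1,0,0,0.2,0,0,0],
    [-1,0,0,0.2,0,0,0],
    [-1,0,0,0.2,0,0,0],
    [-1,0,0,0.1,0,0,0],
    [-1,0,0,0,0,0,0]
  ]
}}

```text
t: 67.7
ee_pos: [469.6, -26.4, 86.9]
orientation: [-0.124, -3.139, 0.0]
ft_force: [-0.1, -0.4, -1.4]
width: 35.2
grasp_force: 30.0
```

Emit:
{"op": "step_arm", "data": {
  "plan": [
    [-1,0,0,0.04,0,0,0],
    [-1,0,0,0,0,0,0],
    [0.2,0,0,0,0,0,0],
    [0.2,0,0,0,0,0,0],
    [0.2,0,0,0,0,0,0],
    [0.2,0,0,0,0,0,0],
    [0.2,0,0,-0.2,0,0,0],
    [0.2,0,0,-0.4,0,0,0],
    [0.2,0,0,-0.8,0,0,0],
    [0.2,0,0,-1,0,0,0],
    [0.2,0,0,-1,0,0,0],
    [0.2,0,0,-1,0,0,0],
    [0.2,0,1,0,0,0,0],
    [0.2,0,1,0,0,0,0],
    [0.2,0,1,0,0,0,0],
    [0.2,0,0,0,0,0,0],
    [0.2,0,0,0,0,0,0]
  ]
}}

```text
t: 69.82
ee_pos: [481.2, 123.0, 305.5]
orientation: [0.122, 3.139, -0.001]
ft_force: [-1.1, 0.0, -1.1]
width: 52.9
grasp_force: 0.0
```

```bash
python3 - <<'E'
from objs import *
st(); I=[look(n)[1] for n in('scene','side')]; W=[cloud(i) for i in I]
P=np.concatenate([w.reshape(-1,3) for w in W]);Q=P[(np.hypot(P[:,0]-469,P[:,1]+25)<45)&(P[:,2]>85)]; print('top z',np.nanpercentile(Q[:,2],97))
for n,i,w in zip('ab',I,W):
    p=i['pixels'].astype(int); m=(p[...,0]-p[...,2]>35)&(w[...,2]>70)&(w[...,2]<110)&(abs(w[...,0]-565)<30)&(abs(w[...,1]-14)<100); print(w[m].mean(0))
a=[cv2.resize(i['pixels'][c[1]-60:c[1]+40,c[0]-80:c[0]+80,::-1],(640,400))[:, :] for i,c in zip(I,((340,259),(335,250)))]
cv2.imwrite('pics/fin.png',cv2.resize(np.vstack(a),(480,600)))
E
```

```text
{'t': 69.825, 'ee_pos': [481.229, 122.991, 305.48], 'orientation': [0.122, 3.139, -0.001], 'ft_force': [-1.052, 0.031, -1.069], 'width': 52.938, 'grasp_force': 0.0, 'qpos': [0.226, 0.137, 1.821, -0.0, 1.183, -1.266]}
top z 109.58841845096384
[567.63348943  15.10975678  91.83051926]
[563.72590895  12.93590761  92.20302711]
```

View pics/fin.png

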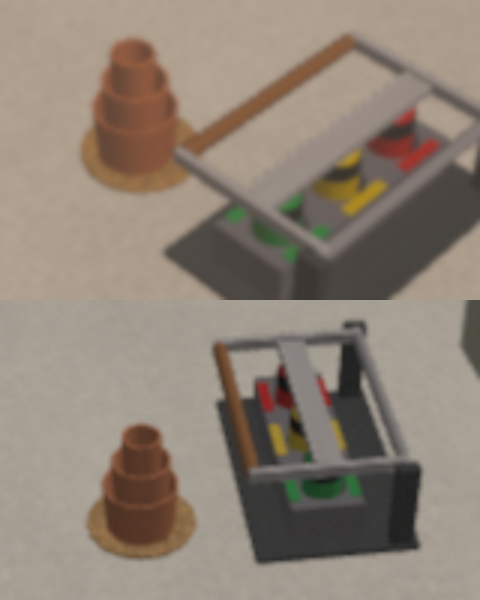

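Nested cups stand on the mat (small rim at ~109 mm, as expected 108) and the clamp is shut with all three cartridges under it. Handing in.

```bash
python3 -c "
from workcell import ctrl
print(ctrl.close_job())"
```

```text
the job is handed in; nothing more can be done
None
```

I handed the job in at about 70 s of robot time, but no verdict came back. By the last camera check, all three cartridges are in their own wells with the clamp pressed to its stop, and the three cups are nested on the mat.

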